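# Put the sample cups away, nested, in the slant-front dust cabinet

### The arm

A 6-joint arm with a two-finger parallel gripper is mounted at the origin on the work surface. World frame = base frame: x ahead of the robot, y to its left, z up, the work surface at z = 0. Lengths are in m, angles in rad, forces in N, time in s.
With the tool pointing down it reaches from about 0.275 to 0.775 m from the base axis. Payload 14.6 kg.
Tool frame: the origin (TCP) lies between the finger pads; the fingertips stand 25 mm ahead of it and the grasp point (between the pads) lies 6 mm ahead of it; z points along the fingers, y is the direction in which the jaws open and shut (so a half turn about z gives the same grasp; the last joint's range is limited). The gripper opens to 85 mm and grips with 20 to 120 N. Pads are 22 mm wide; open, the fingers measure 114 mm over their backs; the gripper's body (76 mm by 85 mm) begins 54 mm behind the grasp point. The pads swing forward as they close: fully open they stand 13 mm farther back than shut.
Start: joints at [1.016, 0.263, -0.048, 1.259, 0, 1.415], TCP at [0.204, 0.484, 0.224] pointing down, gripper open.
Joint ranges: [-2.65, 2.65], [-0.89, 1.7], [-1.18, 1.37], [-2.13, 2.11], [-1.35, 1.29], [-3.14, 3.14]. Speed limits (rad/s): [1.89, 1.89, 2.57, 2.79, 3.14, 3.14].

### API

Orientations are given as a unit quaternion [w, x, y, z].
In Python, from workcell import robot gives the robot as it stands.
- The arm moves only by the tool play_rows, never from a script. Its argument "increments" is a list of rows, each a list of 3 entries, a list of its own where there are three numbers: the closure, from 0 (fully open) to 1 (shut), then the shift along the world's x, y, z in m, then the turn, a rotation vector about the world's x, y, z in units of 10 degrees (1.0 is 10 degrees). In form: [[hand, [tx, ty, tz], [rx, ry, rz]], ...]. A call has 1 to 8 rows; each row is the pose to reach, as a shift and turn from the pose commanded when the call began; what a row does not reach only later rows make up. A row lasts 1/8 s, in which the tool goes at most 62.5 mm and 10.7 degrees, less where a joint would pass 70% of its speed; a pose out of reach is approached as far as the arm can. A call with a gripper value outside its range is refused whole. The fingers move at their own pace and stop on an object; "grip_force" is the grip in N (left out, the last holds). Time passes only in rows, so rows that repeat a pose let the fingers close. It gives the time, the measured TCP pose, the force and the opening at its end, in the units of the state.
- robot.read_state(): the state, without advancing time (a new reading comes with each control period).
- robot.grab_frame(name): name is "scene" or "side" or "wrist"; returns (picture, depth): 420x560x3 uint8, blue, green, red; 420x560 float32, m along the optical axis (not along the pixel's ray), 0 where there is no reading.
- robot.camera_info(name): a dict with "fx", "fy", "cx", "cy" (pixels), "rvec" (rotation vector, rad) and "tvec" (3), from world to camera coordinates, as OpenCV has them. Camera axes: x right, y down, z forward; pixel columns grow to the right and rows downward; lengths in m; the calibration is good to about 2 mm. A picture is of the moment at which its call begins: read the wrist's pose just before it. camera_info takes no time and is no camera call; for the wrist camera it gives the pose at the moment of the call.
- robot.finish_job(): hands the job in, once; it reports no verdict.
The state is a dict: "clock": time; "qpos": joint angles; "joint_velocities": joint speeds; "tau": joint torques, N m; "position": TCP position; "ee_rot": TCP orientation; "ft_force": force on the tool from outside, world axes, zero at the start; "torque": the same for the moment, N m; "opening": opening from 0.0 (shut) to 1.0 (fully open).
Only numpy, scipy, OpenCV 4.12 (cv2) and the standard library are available. Lean on these libraries where they do the work, as an engineer would, in place of code of your own. Each camera call takes 0.05 s, during which the arm holds its last target. There are 200 camera calls.

### The job

Pull the handle bar of the dust cabinet past its catch and let the door right down until it lies flat, then put the loose middle-sized and small sample cups away in the cabinet, nested upright in size order in the large cup that stands in there (middle one in the large one, small one in the middle one). Lower the cups in, do not drop them, then raise the door and push it fully home past its catch. Do not let the door drop or slam, and leave everything else on the bench where it stands.

Things in the scene. Friction and masses are not known exactly. Their poses are not given: they have to be found in the camera images.
- cabinet: White slant-front cabinet fixed to the bench, 200 deep (x) x 260 wide (y) x 206 mm high; origin: centre of its underside; front towards its -x (looks to about world +y). Front wall 75 mm high; above it the opening slopes back 45 deg from the hinge line (x -100, z 75 mm) to the roof edge (x +31, z 206). Walls 8 mm; inner floor at z = 12 mm.
- door (a joint): Drop door's angle, rad: 0 shut (leaning back 45 deg), 0.79 upright, 2.356 right down, level on its stop. Clear panel in aluminium frame, 260 x 185 x 10 mm, about 0.45 kg; nearly free hinge, falls either way if let go. Ball catches hold it shut: 5 to 10 N at the bar to pull it out or push it home; short of them it stays ajar at about 0.1.
- door_handle (a point): Middle of the door's black round handle bar, 14 mm thick, 150 mm long, parallel to the hinge, held 50 mm beyond the panel's free edge by rods 65 mm either side of the middle: pinch or hook it between the rods at any door angle. 235 mm from the hinge; height about 72 mm door down, 245 mm shut. Axes: z away from hinge, y along bar, -x out of the outer face.
- door_hinge (a point): Middle of the hinge line at the bottom edge of the door, 75 mm above the bench; the hinge runs along the cabinet's y.
- cup_large: Large round copper-coloured open cup that starts inside the cabinet: height 50 mm, outer diameter 73 mm at the rim and 67 mm at the foot, wall 3.5 mm, bottom 5 mm thick. Origin at the centre of its underside, z up. It need not be moved.
- cup_medium: Middle-sized round steel open cup, loose on the bench: height 67 mm, outer diameter 58 mm at the rim and 53 mm at the foot, wall 3.5 mm, bottom 5 mm thick. Origin at the centre of its underside, z up. Seated in the large cup it rests 5 mm above that cup's origin and its rim stands 22 mm above the large cup's rim.
- cup_small: Small, tall round brass-coloured open cup, loose on the bench: height 84 mm, outer diameter 44 mm at the rim and 40 mm at the foot, wall 3.5 mm. Origin at the centre of its underside, z up. Seated in the middle cup it rests 5 mm above that cup's origin and its rim stands 22 mm above the middle cup's rim.
- jar: Bystander: amber glass jar with black cap, 56 mm in diameter, 85 mm high; origin under its centre.
- blower: Bystander: black rubber dust blower standing nozzle up, 60 mm in diameter, 110 mm high; origin under its centre.
- brush: Bystander: flat dusting brush with a wooden handle, 170 mm long, lying on the bench; origin under its middle.
- lens_cap: Bystander: flat black lens cap, 70 mm in diameter, 20 mm high; origin under its centre.
Mind the look-alikes: they are no part of the job. Leave any green look-alike of the cup_medium alone.

How it is judged:
By the outcome, as a careful person would: the job done as asked, in the order asked, and still so for the second after the job is handed in, with the robot touching nothing.
It also fails if it takes over 72 s, if anything falls off the work surface, if the arm or the gripper's body presses on something with over 40 N, if the wrist force passes 120 N, or if a joint passes its speed limit or range.

## Working session

There is one attempt and no reset: what is moved stays moved. The work goes in short steps, Python scripts to look and compute and a tool call to move; the robot and the scene stay as the last step left them, time stands still between calls to the robot, and variables do not carry over. Pictures are saved under pics/ and viewed, about 8 in all and at most 12, crops included, and the job is handed in when it is done.

Besides the shell and the picture viewer there is one more tool, called after "Call:" in YAML: its name, and indented under it one key for each argument. play_rows: Moves the arm, as the interface text tells. Its arguments: {"type":"object","properties":{"increments":{"type":"array","items":{"type":"array"}},"grip_force":{"type":"number"}},"required":["increments"]}

```bash
ls; mkdir -p pics; cat > h.py <<'E'
import numpy as np, cv2
from workcell import robot
def cam(n):
    c=robot.camera_info(n); R=cv2.Rodrigues(np.array(c['rvec'],float))[0]; t=np.array(c['tvec'],float).ravel()
    return c,R,t
def cloud(n,d):
    c,R,t=cam(n); v,u=np.mgrid[:d.shape[0],:d.shape[1]]
    p=np.stack([(u-c['cx'])/c['fx']*d,(v-c['cy'])/c['fy']*d,d],-1)
    return (p-t)@R
def ray(n,u,v,z):
    c,R,t=cam(n); o=-R.T@t; r=R.T@np.array([(u-c['cx'])/c['fx'],(v-c['cy'])/c['fy'],1.]); return o+r*(z-o[2])/r[2]
def proj(n,P):
    c,R,t=cam(n); q=R@np.asarray(P)+t; return c['cx']+c['fx']*q[0]/q[2],c['cy']+c['fy']*q[1]/q[2]
E
python3 - <<'E'
from h import *
s=robot.read_state(); print(s)
for n in ('scene','side'):
    f,d=robot.grab_frame(n); cv2.imwrite(f'pics/{n}0.png',f); np.save(f'{n}0.npy',d); c,R,t=cam(n); print(n,c['fx'],-R.T@t, R[2])
E
```

```text
pics
{'clock': 0.0, 'qpos': array([ 1.01569354e+00,  2.63500215e-01, -4.89389515e-02,  1.25938036e+00,
       -2.40750898e-05,  1.41546543e+00]), 'joint_velocities': array([ 5.83985074e-04, -6.17189394e-05, -8.02781052e-04,  3.48476600e-04,
       -2.09104985e-03, -6.35067548e-05]), 'tau': array([-1.48567477e-03, -6.37622023e+01,  3.84565187e+01,  1.38068429e-02,
        1.53235538e-05,  2.73861428e-05]), 'position': array([0.2042124 , 0.48335348, 0.22353613]), 'ee_rot': array([-1.66644690e-04,  1.98557513e-01,  9.80089104e-01, -4.83846598e-04]), 'ft_force': array([ 0.42757915, -0.84406314,  0.55840456]), 'torque': array([ 0.03512078, -0.0010193 ,  0.03911652]), 'opening': 0.9980034435827293}
scene 525.5649057453145 [ 1.12699676 -0.63818208  0.90134648] [-0.51922403  0.56299124 -0.64299866]
side 424.0589998963212 [ 0.14407925 -0.50231945  0.95132897] [ 0.37301756  0.53007967 -0.76149421]
```

View pics/scene0.png

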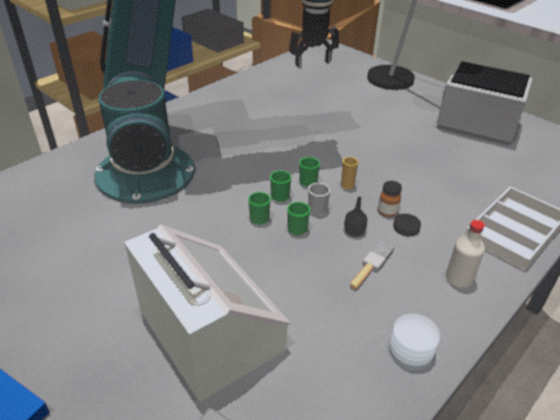

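View pics/side0.png

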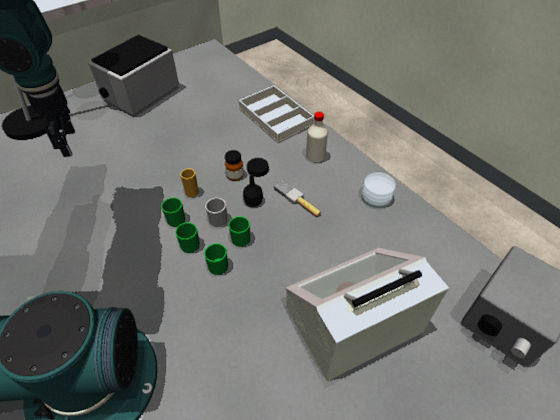

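The scene view shows the cabinet at lower left, with its bar at about (175,262). The steel cup is at (318,199) among four green look-alikes, and the brass cup is at (349,173). In the side view, steel is at (216,212), brass at (190,183) and the bar at (388,288).

```bash
python3 - <<'E'
from h import *
for n,seeds in (('scene',dict(steel=(318,199),brass=(349,173),green1=(280,185),green2=(309,171),green3=(298,218),green4=(259,207))),('side',dict(steel=(216,212),brass=(190,183)))):
    f=cv2.imread(f'pics/{n}0.png'); d=np.load(f'{n}0.npy'); P=cloud(n,d)
    print(n,'plane z', np.median(P[290:300,330:340,2] if n=='scene' else P[280:300,220:240,2]))
    for k,(u,v) in seeds.items():
        w=P[v-28:v+28,u-20:u+20].reshape(-1,3)
        c=P[v,u]
        H=.084 if k=='brass' else .067
        # rim points: near top height
        m=(abs(w[:,2]-H)<.004)
        r=w[m]; 
        if len(r)<5: print(k,len(r),w[:,2].max()); continue
        A=np.c_[2*r[:,:2],np.ones(len(r))]; s=np.linalg.lstsq(A,(r[:,:2]**2).sum(1),rcond=None)[0]
        print(k,len(r),'circ',s[:2].round(4),'R',np.sqrt(s[2]+s[0]**2+s[1]**2).round(4),'mid',((r.min(0)+r.max(0))/2).round(4),(r.max(0)-r.min(0)).round(3))
    # objects
    # cabinet: roof points z~.206
    m=(abs(P[...,2]-.206)<.004)&(P[...,1]<0.1)
    q=P[m]; 
    print('roof',len(q))
    rect=cv2.minAreaRect(q[:,:2].astype(np.float32)); print(rect, cv2.boxPoints(rect).round(3).tolist())
    dark=(f.max(2)<60)&(P[...,2]>.2)&(P[...,2]<.29)&(np.hypot(P[...,0],P[...,1])>.2)&(P[...,1]<.1)
    q=P[dark]; c=np.median(q,0); print('bar',len(q),c, q.min(0),q.max(0)); 
    r=cv2.minAreaRect(q[:,:2].astype(np.float32)); print(r)
    for (u,v) in ([(390,200),(357,222),(407,225),(375,265)] if n=='scene' else [(233,168),(254,195),(258,167),(300,200)]): print((u,v),P[v,u].round(3))
E
```

```text
scene plane z -0.00012655422977440688
steel 142 circ [0.481  0.1876] R 0.0516 mid [0.4704 0.1814 0.0663] [0.074 0.148 0.006]
brass 56 circ [0.4547 0.3661] R 0.0202 mid [0.4551 0.3661 0.0832] [0.046 0.045 0.006]
green1 179 circ [0.4001 0.1679] R 0.0681 mid [0.3973 0.1803 0.0667] [0.148 0.216 0.007]
green2 168 circ [0.4123 0.2599] R 0.0673 mid [0.4126 0.264  0.0665] [0.157 0.134 0.007]
green3 120 circ [0.4764 0.1519] R 0.0378 mid [0.4767 0.1517 0.0663] [0.062 0.104 0.007]
green4 111 circ [0.3742 0.1166] R 0.0418 mid [0.375  0.1177 0.0668] [0.066 0.114 0.008]
roof 4379
((-0.020389199256896973, -0.06146278977394104), (0.2642308175563812, 1.4888056516647339), 75.92575073242188) [[-0.7749999761581421, -0.008999999612569809], [0.6700000166893005, -0.3709999918937683], [0.734000027179718, -0.11400000005960464], [-0.7099999785423279, 0.24799999594688416]]
bar 116 [-0.22189297  0.05626389  0.25410061] [-0.26685763  0.04674727  0.2127289 ] [-0.20629943  0.09238354  0.2897994 ]
((-0.23344716429710388, 0.0716988667845726), (0.027229446917772293, 0.07015655189752579), 44.41391372680664)
(390, 200)
[... 269 characters left out ...]
.0201 mid [0.4503 0.369  0.0837] [0.042 0.044 0.007]
roof 4693
((0.2939039170742035, -0.16149958968162537), (0.1520870476961136, 0.8417187333106995), 64.1424789428711) [[-0.11800000071525574, -0.04600000008940697], [0.6389999985694885, -0.4129999876022339], [0.7059999704360962, -0.2770000100135803], [-0.052000001072883606, 0.09000000357627869]]
bar 488 [ 0.5458248  -0.29390742  0.25068162] [ 0.47461503 -0.31178592  0.20894823] [ 0.62231927 -0.27314805  0.25518478]
((0.5506983995437622, -0.2811531126499176), (0.037524957209825516, 0.14987796545028687), 80.44071960449219)
(233, 168) [0.583 0.332 0.057]
(254, 195) [0.576 0.21  0.047]
(258, 167) [0.669 0.326 0.017]
(300, 200) [0.688 0.135 0.018]
```

```bash
cat >> h.py <<'E'
def circ(r):
    A=np.c_[2*r[:,:2],np.ones(len(r))]; s=np.linalg.lstsq(A,(r[:,:2]**2).sum(1),rcond=None)[0]
    return s[:2].round(4),np.sqrt(s[2]+s[0]**2+s[1]**2).round(4)
E
python3 - <<'E'
from h import *
for n in ('scene','side'):
    f=cv2.imread(f'pics/{n}0.png'); d=np.load(f'{n}0.npy'); P=cloud(n,d); h=cv2.cvtColor(f,cv2.COLOR_BGR2HSV)
    X,Y,Z=P[...,0],P[...,1],P[...,2]; box=(X>.25)&(X<.54)&(Y>.05)&(Y<.45)
    green=(h[...,0]>40)&(h[...,0]<85)&(h[...,1]>100)
    steel=box&(h[...,1]<60)&(abs(Z-.067)<.004)
    q=P[steel]; c=np.median(q[:,:2],0); q=q[np.hypot(*(q[:,:2]-c).T)<.04]; print(n,'steel',len(q),circ(q),(q.min(0)+q.max(0))/2)
    k,l,st,ce=cv2.connectedComponentsWithStats((box&green).astype(np.uint8))
    for i in range(1,k):
        q=P[(l==i)&(abs(Z-.067)<.004)]
        if st[i,4]>50 and len(q)>6: print(' green',ce[i].round(),len(q),circ(q))
    cab=(X>.35)&(X<.85)&(Y<-.1)&(Y>-.62)
    q=P[cab&(abs(Z-.206)<.003)&(h[...,2]>150)]; print('roof',len(q)); r=cv2.minAreaRect(q[:,:2].astype(np.float32)); print(r,cv2.boxPoints(r).round(3).tolist())
    dark=cab&(f.max(2)<70)&(Z>.225)&(Z<.275)
    q=P[dark]; vx,vy,x0,y0=cv2.fitLine(q[:,:2].astype(np.float32),cv2.DIST_HUBER,0,.01,.01).ravel()
    t=(q[:,:2]-[x0,y0])@[vx,vy]; print('bar',len(q),np.degrees(np.arctan2(vy,vx)),np.array([x0,y0])+np.array([vx,vy])*(t.min()+t.max())/2,t.max()-t.min(),np.percentile(q[:,2],[5,50,95]))
    # copper
    cop=cab&(h[...,1]>100)&((h[...,0]<18)|(h[...,0]>170)); q=P[cop]; print('copper',len(q)); 
    if len(q): print(np.percentile(q,[5,50,95],axis=0).round(3))
    k=(X>.3)&(X<.85)&(Y<-.0)&(Y>-.62)&(Z>.02)&(Z<.26); r=cv2.minAreaRect(P[k][:,:2].astype(np.float32)); print('cabfoot',r)
E
```

```text
scene steel 79 (array([0.4627, 0.2254]), np.float64(0.0268)) [0.46209658 0.22519075 0.06632085]
 green [308. 170.] 60 (array([0.3656, 0.3001]), np.float64(0.0267))
 green [280. 185.] 74 (array([0.3538, 0.1951]), np.float64(0.0266))
 green [259. 207.] 58 (array([0.3807, 0.0889]), np.float64(0.0264))
 green [298. 217.] 69 (array([0.4787, 0.1288]), np.float64(0.0263))
roof 3640
((0.5518405437469482, -0.2882981300354004), (0.0883069634437561, 0.2639830410480499), 79.22771453857422) [[0.414000004529953, -0.3070000112056732], [0.6729999780654907, -0.35600000619888306], [0.6899999976158142, -0.27000001072883606], [0.4300000071525574, -0.2199999988079071]]
bar 39 -9.512923 [ 0.55416434 -0.29708261] 0.14527969660888757 [0.24419803 0.25016765 0.25212965]
copper 0
cabfoot ((0.5983062982559204, -0.3867233693599701), (0.5076125860214233, 0.39050692319869995), 79.95401763916016)
side steel 91 (array([0.459 , 0.2286]), np.float64(0.0271)) [0.45890009 0.22938955 0.06671712]
 green [181. 224.] 197 (array([0.3541, 0.2492]), np.float64(0.0593))
 green [239. 230.] 95 (array([0.4743, 0.1321]), np.float64(0.0269))
 green [216. 258.] 111 (array([0.3766, 0.0913]), np.float64(0.0269))
roof 3492
((0.5509934425354004, -0.28612130880355835), (0.0892549678683281, 0.2618256211280823), 79.94493103027344) [[0.414000004529953, -0.3070000112056732], [0.671999990940094, -0.3529999852180481], [0.6880000233650208, -0.26499998569488525], [0.4300000071525574, -0.21899999678134918]]
bar 506 -10.444643 [ 0.54844172 -0.29432862] 0.1499453637396499 [0.24462182 0.25065511 0.25313108]
copper 10
[[ 0.509 -0.457  0.065]
 [ 0.748 -0.445  0.075]
 [ 0.751 -0.291  0.248]]
cabfoot ((0.63214111328125, -0.27254346013069153), (0.435621976852417, 0.5426898002624512), 0.010217234492301941)
```

Call:
play_rows:
  increments:
    - [0, [0.02, -0.045, 0.03], [0, 0, 0.2]]
    - [0, [0.045, -0.1, 0.06], [0, 0, 0.4]]
    - [0, [0.07, -0.155, 0.09], [0, 0, 0.6]]
    - [0, [0.095, -0.21, 0.11], [0, 0, 0.8]]
    - [0, [0.12, -0.265, 0.12], [0, 0, 1.0]]
    - [0, [0.14, -0.32, 0.12], [0, 0, 1.2]]
    - [0, [0.165, -0.375, 0.12], [0, 0, 1.27]]
    - [0, [0.19, -0.43, 0.12], [0, 0, 1.27]]

```text
clock: 1.1
position: [0.3941, 0.0527, 0.344]
ee_rot: [0.0, 0.089, 0.996, 0.0]
ft_force: [0.9, 0.1, 0.3]
opening: 1.0
```

Call:
play_rows:
  increments:
    - [0, [0.022, -0.05, 0], [0, 0, 0]]
    - [0, [0.045, -0.1, 0], [0, 0, 0]]
    - [0, [0.067, -0.15, 0], [0, 0, 0]]
    - [0, [0.09, -0.2, 0], [0, 0, 0]]
    - [0, [0.112, -0.25, 0], [0, 0, 0]]
    - [0, [0.134, -0.3, 0], [0, 0, 0]]
    - [0, [0.156, -0.347, 0], [0, 0, 0]]
    - [0, [0.156, -0.347, 0], [0, 0, 0]]

```text
clock: 2.1
position: [0.5506, -0.2952, 0.3415]
ee_rot: [-0.001, 0.09, 0.996, 0.001]
ft_force: [-0.1, 0.1, -0.5]
opening: 1.001
```

```bash
python3 - <<'E'
from h import *
s=robot.read_state(); print(s['clock'],s['position'],s['ee_rot'],s['qpos'])
f,d=robot.grab_frame('wrist'); cv2.imwrite('pics/w1.png',f); P=cloud('wrist',d); c,R,t=cam('wrist'); print(-R.T@t,R[2],c['fx'])
X,Y,Z=P[...,0],P[...,1],P[...,2]
dark=(d>0)&(f.max(2)<70)&(Z>.225)&(Z<.275)&(X>.4)&(X<.7)
q=P[dark]; print(len(q))
if len(q)>20:
    vx,vy,x0,y0=cv2.fitLine(q[:,:2].astype(np.float32),cv2.DIST_HUBER,0,.01,.01).ravel()
    t=(q[:,:2]-[x0,y0])@[vx,vy]; print('bar',np.degrees(np.arctan2(vy,vx)),np.array([x0,y0])+np.array([vx,vy])*(t.min()+t.max())/2,t.max()-t.min(),np.percentile(q[:,2],[5,50,95]))
E
```

```text
2.1 [ 0.5505509  -0.29522449  0.3414779 ] [-1.32991239e-03  9.02336736e-02  9.95919529e-01  6.38166625e-04] [-6.22444403e-01  4.62486080e-01  5.79639013e-01  1.69088889e+00
 -2.49538185e-04 -4.41730693e-01]
[ 0.47611401 -0.28112934  0.4925255 ] [ 0.28852576 -0.05094316 -0.95611594] 323.3571908366725
3169
bar -10.471883 [ 0.54923339 -0.29165699] 0.14931830628794449 [0.2482517  0.25186275 0.25351248]
```

View pics/w1.png

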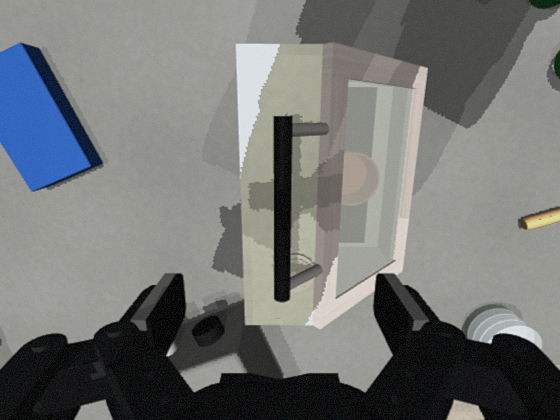

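The wrist view shows the bar running from (283,117) to (283,300) under the gripper, aligned with the jaws. The copper cup is visible through the glass at (356,178).

Call:
play_rows:
  increments:
    - [0, [-0.001, 0.002, -0.03], [0, 0, 0]]
    - [0, [-0.001, 0.002, -0.06], [0, 0, 0]]
    - [0, [-0.001, 0.002, -0.092], [0, 0, 0]]
    - [0, [-0.001, 0.002, -0.092], [0, 0, 0]]
    - [0.5, [-0.001, 0.002, -0.092], [0, 0, 0]]
    - [0.8, [-0.001, 0.002, -0.092], [0, 0, 0]]
    - [1, [-0.001, 0.002, -0.092], [0, 0, 0]]
    - [1, [-0.001, 0.002, -0.092], [0, 0, 0]]
  grip_force: 40

```text
clock: 3.15
position: [0.549, -0.2904, 0.2523]
ee_rot: [0.0, 0.089, 0.996, -0.0]
ft_force: [0.3, -0.3, -0.5]
opening: 0.139
```

```bash
python3 - <<'E'
from h import *
s=robot.read_state(); print(s['clock'],s['position'],s['ft_force'],s['opening'])
F=np.array([.1805,.9836,0]); H=np.array([.5787,-.1327,.075]); 
def bar(th): ph=np.radians(133.6)-th; return H+.235*(np.cos(ph)*F+np.array([0,0,np.sin(ph)]))
b0=bar(0)
for th in np.linspace(0,2.356,25): print(round(th,3),(bar(th)-b0).round(4))
print(ray('wrist',0,0,0)) if 0 else None
E
```

```text
3.15 [ 0.54896068 -0.29037182  0.25229486] [ 0.2806956  -0.25370367 -0.54650677] 0.13921332829376132
0.0 [0. 0. 0.]
0.098 [0.0032 0.0172 0.0151]
0.196 [0.0066 0.0357 0.0283]
0.294 [0.0102 0.0554 0.0397]
0.393 [0.014  0.0762 0.0491]
0.491 [0.0179 0.0977 0.0563]
0.589 [0.022  0.1198 0.0614]
0.687 [0.0261 0.1424 0.0642]
0.785 [0.0303 0.165  0.0647]
0.884 [0.0344 0.1877 0.0631]
0.982 [0.0385 0.21   0.0591]
1.08 [0.0425 0.2319 0.053 ]
1.178 [0.0464 0.253  0.0447]
1.276 [0.0502 0.2733 0.0343]
1.374 [0.0537 0.2925 0.022 ]
1.472 [0.057  0.3103 0.0078]
1.571 [ 0.06    0.3268 -0.0081]
1.669 [ 0.0627  0.3416 -0.0256]
1.767 [ 0.0651  0.3547 -0.0444]
1.865 [ 0.0671  0.3658 -0.0645]
1.963 [ 0.0688  0.375  -0.0855]
2.062 [ 0.0701  0.3822 -0.1074]
2.16 [ 0.071   0.3871 -0.1299]
2.258 [ 0.0716  0.3899 -0.1528]
2.356 [ 0.0717  0.3905 -0.1759]
```

Call:
play_rows:
  increments:
    - [1, [0.0015, 0.0085, 0.0078], [0, 0, 0]]
    - [1, [0.0032, 0.0172, 0.0151], [0, 0, 0]]
    - [1, [0.0066, 0.0357, 0.0283], [0, 0, 0]]
    - [1, [0.0102, 0.0554, 0.0397], [0, 0, 0]]
    - [1, [0.014, 0.0762, 0.0491], [0, 0, 0]]
    - [1, [0.0179, 0.0977, 0.0563], [0, 0, 0]]
    - [1, [0.022, 0.1198, 0.0614], [0, 0, 0]]
    - [1, [0.022, 0.1198, 0.0614], [0, 0, 0]]

```text
clock: 4.15
position: [0.5712, -0.1687, 0.3138]
ee_rot: [0.0, 0.088, 0.996, -0.0]
ft_force: [0.1, 0.1, 0.0]
opening: -0.0
```

```bash
python3 - <<'E'
from h import *
s=robot.read_state(); print(s['clock'],s['position'],s['ee_rot'],s['ft_force'],s['torque'],s['opening'])
E
```

```text
4.15 [ 0.57124857 -0.16868481  0.31377764] [ 2.16426804e-04  8.79369431e-02  9.96126019e-01 -2.84556785e-05] [0.1432337  0.11269674 0.00559929] [ 0.0202689  -0.02065278 -0.00935549] -0.0002416786685700058
```

```bash
python3 - <<'E'
from h import *
f,d=robot.grab_frame('wrist'); cv2.imwrite('pics/w2.png',f)
for n in ('wrist','side'):
    if n!='wrist': f,d=robot.grab_frame(n); cv2.imwrite('pics/side2.png',f)
    P=cloud(n,d);X,Y,Z=P[...,0],P[...,1],P[...,2]
    dark=(d>0)&(f.max(2)<70)&(Z>.2)&(X>.45)&(X<.65)&(Y<-.22)&(Y>-.35)
    q=P[dark]; print(n,len(q))
    if len(q)>20: print(np.median(q,0),np.percentile(q,[2,98],axis=0))
E
```

```text
wrist 5349
[ 0.54806221 -0.28645419  0.25075432] [[ 0.47928166 -0.30648537  0.24477545]
 [ 0.61763103 -0.22037539  0.40922103]]
side 3659
[ 0.5699201  -0.22945795  0.70735571] [[ 0.49288618 -0.30367539  0.2474751 ]
 [ 0.59977173 -0.22037863  0.74932872]]
```

View pics/side2.png

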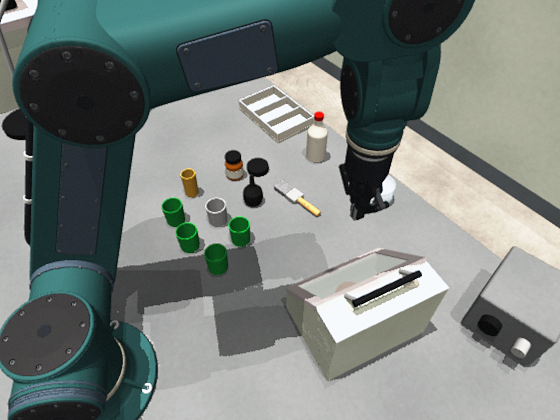

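The side view shows the door still shut, with the bar at (385,288), and the gripper empty. The bar slipped out, so I'll regrasp deeper, tilted and with more force.

```bash
python3 - <<'E'
from h import *
s=robot.read_state(); print(s['clock'],s['position'],s['ee_rot'])
f,d=robot.grab_frame('wrist'); P=cloud('wrist',d);X,Y,Z=P[...,0],P[...,1],P[...,2]
dark=(d>0)&(f.max(2)<70)&(Z>.236)&(Z<.262)&(X>.45)&(X<.65)&(Y<-.22)&(Y>-.35)
k,l,st,ce=cv2.connectedComponentsWithStats(dark.astype(np.uint8)); i=1+st[1:,4].argmax(); q=P[l==i]
r=cv2.minAreaRect(q[:,:2].astype(np.float32)); print(len(q),r,np.percentile(q[:,2],[2,50,98]))
c,R,t=cam('wrist'); print(-R.T@t)
E
```

```text
4.25 [ 0.57091407 -0.17024778  0.3131605 ] [-1.48034473e-04  8.86744185e-02  9.96060652e-01 -4.64707657e-05]
4268 ((0.5497927069664001, -0.2923972010612488), (0.013464673422276974, 0.14937114715576172), 79.59437561035156) [0.24490532 0.25050227 0.25256236]
[ 0.49662814 -0.15819839  0.46302724]
```

Call:
play_rows:
  increments:
    - [0.3, [-0.008, -0.04, 0.015], [0.6, -0.11, 0]]
    - [0.3, [-0.015, -0.08, 0.015], [1.2, -0.22, 0]]
    - [0.3, [-0.022, -0.12, 0.015], [1.97, -0.36, 0]]
    - [0.3, [-0.0265, -0.149, 0.0105], [1.97, -0.36, 0]]
    - [0.3, [-0.0265, -0.149, 0.0105], [1.97, -0.36, 0]]
    - [0.3, [-0.024, -0.136, -0.027], [1.97, -0.36, 0]]
    - [0.3, [-0.0214, -0.1223, -0.0648], [1.97, -0.36, 0]]
    - [0.3, [-0.0214, -0.1223, -0.0648], [1.97, -0.36, 0]]

```text
clock: 5.3
position: [0.5485, -0.2905, 0.2474]
ee_rot: [0.014, 0.087, 0.981, 0.174]
ft_force: [-0.3, -0.9, 0.6]
opening: 0.7
```

Call:
play_rows:
  increments:
    - [1, [0, 0, 0], [0, 0, 0]]
    - [1, [0, 0, 0], [0, 0, 0]]
    - [1, [0, 0, 0], [0, 0, 0]]
    - [1, [0, 0, 0], [0, 0, 0]]
    - [1, [0, 0, 0], [0, 0, 0]]
  grip_force: 100

```text
clock: 5.92
position: [0.5495, -0.2929, 0.2487]
ee_rot: [0.016, 0.088, 0.981, 0.173]
ft_force: [0.3, 0.5, 0.7]
opening: 0.005
```

```bash
python3 - <<'E'
from h import *
s=robot.read_state(); print(s['clock'],s['position'],s['ee_rot'],s['ft_force'],s['opening'])
f,d=robot.grab_frame('wrist'); cv2.imwrite('pics/w3.png',f); s=robot.read_state(); print(s['position'],s['opening'])
E
```

```text
5.925 [ 0.549485   -0.29290521  0.24865908] [0.01598054 0.08761827 0.98087013 0.17309373] [0.32426353 0.48876385 0.69256738] 0.00478015588890438
[ 0.54945651 -0.29286998  0.24862222] 0.0014846562070332955
```

View pics/w3.png

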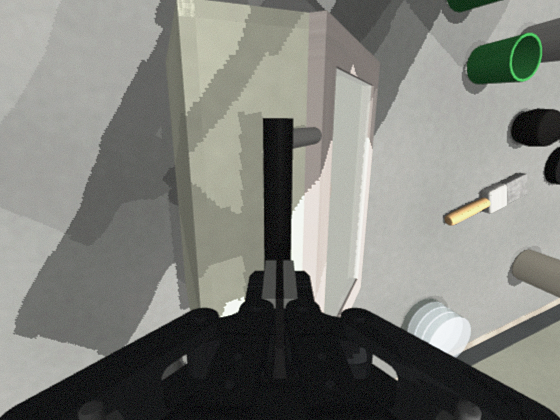

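The fingers are fully shut, with the bar running under them at (278,265), so the pads are not around it. I'll measure where the fingertips really are.

```bash
python3 - <<'E'
from h import *
f,d=robot.grab_frame('wrist'); P=cloud('wrist',d); c,R,t=cam('wrist'); print('cam',-R.T@t,R[2])
for v in range(120,420,15): print(v,[ (d[v,u].round(3),P[v,u].round(3).tolist()) for u in (278,262,296)])
s=robot.read_state(); w,x,y,z=s['ee_rot']; 
from scipy.spatial.transform import Rotation as Ro
r=Ro.from_quat([x,y,z,w]).as_matrix(); p=s['position']; print(r)
for a in (0,.006,.025): print(a,(p+r@[0,0,a]).round(4),proj('wrist',p+r@[0,0,a]))
q=(P-p)@r
m=(f.max(2)<80)&(abs(q[...,1])<.02)&(abs(q[...,0])<.014)&(d>0); print('tool-frame z of near-axis pts',np.percentile(q[m],[1,5,25,50,75,95,99],axis=0).round(4))
f,d=robot.grab_frame('side'); cv2.imwrite('pics/side3.png',f[180:330,300:500])
print(proj('side',p+r@[0,0,.025]),proj('side',[.5498,-.2924,.2455]))
E
```

```text
cam [ 0.46598028 -0.33087259  0.38940819] [ 0.34897923  0.27017128 -0.89734106]
120 [(np.float32(0.141), [0.476, -0.282, 0.251]), (np.float32(0.185), [0.478, -0.275, 0.204]), (np.float32(0.19), [0.482, -0.255, 0.206])]
135 [(np.float32(0.142), [0.483, -0.283, 0.251]), (np.float32(0.186), [0.486, -0.277, 0.206]), (np.float32(0.156), [0.486, -0.271, 0.241])]
150 [(np.float32(0.143), [0.489, -0.285, 0.252]), (np.float32(0.189), [0.495, -0.279, 0.205]), (np.float32(0.196), [0.499, -0.258, 0.206])]
165 [(np.float32(0.147), [0.496, -0.286, 0.251]), (np.float32(0.191), [0.503, -0.281, 0.206]), (np.float32(0.198), [0.508, -0.259, 0.206])]
180 [(np.float32(0.148), [0.502, -0.287, 0.252]), (np.float32(0.194), [0.512, -0.282, 0.206]), (np.float32(0.201), [0.517, -0.261, 0.206])]
195 [(np.float32(0.149), [0.509, -0.288, 0.252]), (np.float32(0.195), [0.52, -0.284, 0.207]), (np.float32(0.204), [0.526, -0.262, 0.206])]
210 [(np.float32(0.152), [0.516, -0.29, 0.252]), (np.float32(0.199), [0.53, -0.286, 0.206]), (np.float32(0.207), [0.536, -0.264, 0.206])]
225 [(np.float32(0.154), [0.524, -0.291, 0.2
[... 1843 characters left out ...]
  3.36883401e-01]
 [-8.51261879e-04  3.42457765e-01 -9.39532839e-01]]
0 [ 0.5494 -0.2928  0.2486] (np.float64(280.5579081089776), np.float64(270.1760674109732))
0.006 [ 0.5498 -0.2908  0.2429] (np.float64(280.50740141747224), np.float64(265.039845623626))
0.025 [ 0.551  -0.2844  0.2251] (np.float64(280.36760879050297), np.float64(250.82378998922908))
tool-frame z of near-axis pts [[-0.0085 -0.0184 -0.0948]
 [-0.004  -0.0131 -0.0932]
 [ 0.0074 -0.005  -0.079 ]
 [ 0.0111 -0.0004 -0.0572]
 [ 0.0119  0.0039 -0.0447]
 [ 0.0129  0.0138 -0.0152]
 [ 0.0138  0.0196 -0.0011]]
(np.float64(382.61859682800116), np.float64(289.6956746545229)) (np.float64(387.2067176134539), np.float64(287.54211325904294))
```

```bash
python3 - <<'E'
from h import *
from scipy.spatial.transform import Rotation as Ro
s=robot.read_state(); w,x,y,z=s['ee_rot']; r=Ro.from_quat([x,y,z,w]).as_matrix(); p=s['position']
for n in ('wrist','side','scene'):
    f,d=robot.grab_frame(n); P=cloud(n,d); q=(P-p)@r
    m=(d>0)&(f.max(2)<110)&(abs(q[...,1])<.03)&(abs(q[...,0])<.02)&(P[...,2]>.256)&(q[...,2]>-.06)
    a=q[m]; print(n,len(a))
    for lo in np.arange(-.05,.03,.005):
        b=a[(a[:,2]>=lo)&(a[:,2]<lo+.005)]
        if len(b): print(round(lo,3),len(b),b[:,:2].min(0).round(4),b[:,:2].max(0).round(4))
E
```

```text
wrist 5657
-0.05 504 [-0.0106 -0.0198] [0.0134 0.0193]
-0.045 398 [-0.0114 -0.0139] [0.0118 0.0124]
-0.04 387 [ 0.0063 -0.0141] [0.0118 0.0127]
-0.035 387 [ 0.0062 -0.0141] [0.0117 0.0126]
-0.03 336 [ 0.006  -0.0142] [0.0118 0.0126]
-0.025 323 [ 0.0055 -0.0141] [0.0116 0.0126]
-0.02 257 [ 0.0063 -0.0142] [0.0116 0.0127]
-0.015 98 [ 0.0064 -0.0124] [0.0115 0.0108]
side 196
-0.05 18 [-0.0073 -0.0158] [0.0123 0.0115]
-0.045 23 [-0.0083 -0.0052] [0.0123 0.0101]
-0.04 10 [ 0.0068 -0.0112] [0.0124 0.0089]
-0.035 21 [ 0.0066 -0.012 ] [0.0127 0.0122]
-0.03 11 [ 0.0031 -0.0127] [0.0121 0.0108]
-0.025 16 [ 0.0066 -0.0119] [0.0119 0.0116]
-0.02 15 [ 0.0064 -0.0112] [0.0117 0.0126]
-0.015 7 [ 0.0074 -0.0064] [0.0124 0.0038]
scene 357
-0.05 35 [-0.0149 -0.0171] [0.0098 0.0176]
-0.045 27 [-0.0136 -0.0144] [0.0093 0.0126]
-0.04 27 [-0.0141 -0.014 ] [-0.0057  0.0119]
-0.035 28 [-0.0146 -0.0138] [-0.0064  0.0122]
-0.03 37 [-0.0147 -0.0143] [-0.0063  0.0125]
-0.025 20 [-0.0141 -0.0131] [-0.0062  0.0107]
-0.02 29 [-0.0143 -0.0142] [-0.0061  0.011 ]
-0.015 11 [-0.0133 -0.0114] [-0.0062  0.0077]
-0.01 2 [-0.0105 -0.0012] [-0.0087  0.0012]
```

View pics/side3.png

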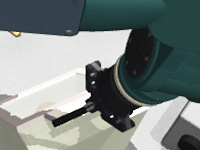

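All three cameras put the shut fingertips about 12 mm behind the reported TCP, not 25 mm ahead of it. The true grasp point is therefore about TCP −31 mm along the tool z, so I'll go about 36 mm deeper.

Call:
play_rows:
  increments:
    - [0.5, [0, 0, 0], [0, 0, 0]]
    - [0.5, [0, 0, 0], [0, 0, 0]]
    - [0.5, [0, 0, 0], [0, 0, 0]]
    - [0.5, [0.0012, 0.006, -0.017], [0, 0, 0]]
    - [0.5, [0.0023, 0.0116, -0.0342], [0, 0, 0]]
    - [0.5, [0.0023, 0.0116, -0.0342], [0, 0, 0]]

```text
clock: 6.98
position: [0.5514, -0.2806, 0.2137]
ee_rot: [0.015, 0.088, 0.981, 0.174]
ft_force: [-0.4, 0.4, 0.3]
opening: 0.497
```

Call:
play_rows:
  increments:
    - [1, [0, 0, 0], [0, 0, 0]]
    - [1, [0, 0, 0], [0, 0, 0]]
    - [1, [0, 0, 0], [0, 0, 0]]
    - [1, [0, 0, 0], [0, 0, 0]]
    - [1, [0, 0, 0], [0, 0, 0]]
  grip_force: 60

```text
clock: 7.6
position: [0.5519, -0.282, 0.215]
ee_rot: [0.016, 0.088, 0.981, 0.172]
ft_force: [-0.4, -5.6, 4.2]
opening: 0.14
```

```bash
python3 - <<'E'
from h import *
s=robot.read_state(); print(s['clock'],s['position'],s['ee_rot'],s['ft_force'],s['opening'])
F=np.array([.1805,.9836,0]); H=np.array([.5498,-.2924,.2455])+.162*np.array([.1805,.9836,0]); H[2]=.075
print(H)
def bar(th): ph=np.radians(133.6)-th; return H+.235*(np.cos(ph)*F+np.array([0,0,np.sin(ph)]))
def tcp(th,t): a=np.radians(t); return bar(th)+.033*(np.sin(a)*F+np.array([0,0,-np.cos(a)]))
# tilt 20 at 0 -> 0 at .785 -> -15 at 2.356
tl=lambda th: np.interp(th,[0,.785,2.356],[20,0,-15])
def tab(ths):
    b=tcp(ths[0],tl(ths[0]))
    for th in ths[1:]:
        dt=(tl(th)-tl(ths[0]))/10; print(round(th,3),(tcp(th,tl(th))-b).round(4).tolist(),(np.array([.9836,-.1805])*dt).round(2).tolist())
tab([0,.05,.1,.2,.3,.4,.5,.6,.7]); tab(np.linspace(.7,1.5,9)); tab(np.linspace(1.5,2.356,9)); print(tcp(2.356,-15))
E
```

```text
7.6 [ 0.55188757 -0.28195385  0.21496056] [0.01646622 0.08772483 0.9809703  0.17242532] [-0.43122095 -5.55533432  4.19694728] 0.13983510159631646
[ 0.579041  -0.1330568  0.075    ]
0.05 [0.0014, 0.0079, 0.0076] [-0.13, 0.02]
0.1 [0.003, 0.0161, 0.0149] [-0.25, 0.05]
0.2 [0.0062, 0.0337, 0.0279] [-0.5, 0.09]
0.3 [0.0096, 0.0524, 0.0391] [-0.75, 0.14]
0.4 [0.0132, 0.0722, 0.0482] [-1.0, 0.18]
0.5 [0.017, 0.0928, 0.0551] [-1.25, 0.23]
0.6 [0.0209, 0.1139, 0.0599] [-1.5, 0.28]
0.7 [0.0249, 0.1354, 0.0624] [-1.75, 0.32]
0.8 [0.004, 0.0218, 0.0002] [-0.23, 0.04]
0.9 [0.0081, 0.0443, -0.0018] [-0.32, 0.06]
1.0 [0.0122, 0.0664, -0.0062] [-0.41, 0.08]
1.1 [0.0162, 0.088, -0.0129] [-0.51, 0.09]
1.2 [0.02, 0.1089, -0.0218] [-0.6, 0.11]
1.3 [0.0236, 0.1287, -0.0328] [-0.7, 0.13]
1.4 [0.027, 0.1474, -0.0458] [-0.79, 0.15]
1.5 [0.0302, 0.1647, -0.0607] [-0.88, 0.16]
1.607 [0.0031, 0.0168, -0.0178] [-0.1, 0.02]
1.714 [0.0058, 0.0316, -0.0374] [-0.2, 0.04]
1.821 [0.0081, 0.0442, -0.0586] [-0.3, 0.06]
1.928 [0.01, 0.0546, -0.081] [-0.4, 0.07]
2.035 [0.0115, 0.0625, -0.1045] [-0.5, 0.09]
2.142 [0.0125, 0.0679, -0.1288] [-0.6, 0.11]
2.249 [0.013, 0.0707, -0.1535] [-0.7, 0.13]
2.356 [0.013, 0.0708, -0.1785] [-0.8, 0.15]
[0.61990438 0.08962034 0.03742858]
```

Call:
play_rows:
  increments:
    - [1, [0.0014, 0.0079, 0.0076], [-0.13, 0.02, 0]]
    - [1, [0.003, 0.0161, 0.0149], [-0.25, 0.05, 0]]
    - [1, [0.0062, 0.0337, 0.0279], [-0.5, 0.09, 0]]
    - [1, [0.0096, 0.0524, 0.0391], [-0.75, 0.14, 0]]
    - [1, [0.0132, 0.0722, 0.0482], [-1.0, 0.18, 0]]
    - [1, [0.017, 0.0928, 0.0551], [-1.25, 0.23, 0]]
    - [1, [0.0209, 0.1139, 0.0599], [-1.5, 0.28, 0]]
    - [1, [0.0249, 0.1354, 0.0624], [-1.75, 0.32, 0]]

```text
clock: 8.6
position: [0.5772, -0.1456, 0.2782]
ee_rot: [0.003, 0.089, 0.996, 0.018]
ft_force: [2.6, -3.0, -0.8]
opening: 0.14
```

Still gripped, with low forces. I'll go on along the arc.

Call:
play_rows:
  increments:
    - [1, [0.004, 0.0218, 0.0002], [-0.23, 0.04, 0]]
    - [1, [0.0081, 0.0443, -0.0018], [-0.32, 0.06, 0]]
    - [1, [0.0122, 0.0664, -0.0062], [-0.41, 0.08, 0]]
    - [1, [0.0162, 0.088, -0.0129], [-0.51, 0.09, 0]]
    - [1, [0.02, 0.1089, -0.0218], [-0.6, 0.11, 0]]
    - [1, [0.0236, 0.1287, -0.0328], [-0.7, 0.13, 0]]
    - [1, [0.027, 0.1474, -0.0458], [-0.79, 0.15, 0]]
    - [1, [0.0302, 0.1647, -0.0607], [-0.88, 0.16, 0]]

```text
clock: 9.6
position: [0.6075, 0.0196, 0.216]
ee_rot: [-0.005, 0.089, 0.994, -0.059]
ft_force: [5.3, -2.5, -1.7]
opening: 0.144
```

Call:
play_rows:
  increments:
    - [1, [0.0031, 0.0168, -0.0178], [-0.1, 0.02, 0]]
    - [1, [0.0058, 0.0316, -0.0374], [-0.2, 0.04, 0]]
    - [1, [0.0081, 0.0442, -0.0586], [-0.3, 0.06, 0]]
    - [1, [0.01, 0.0546, -0.081], [-0.4, 0.07, 0]]
    - [1, [0.0115, 0.0625, -0.1045], [-0.5, 0.09, 0]]
    - [1, [0.0125, 0.0679, -0.1288], [-0.6, 0.11, 0]]
    - [1, [0.013, 0.0707, -0.1535], [-0.7, 0.13, 0]]
    - [1, [0.013, 0.0708, -0.17], [-0.8, 0.15, 0]]

```text
clock: 10.6
position: [0.6203, 0.09, 0.0445]
ee_rot: [-0.012, 0.088, 0.988, -0.129]
ft_force: [8.1, 7.6, -1.7]
opening: 0.142
```

```bash
python3 - <<'E'
from h import *
f,d=robot.grab_frame('scene'); s=robot.read_state(); print(s['clock'],s['position'],s['ft_force'],s['opening'])
P=cloud('scene',d);X,Y,Z=P[...,0],P[...,1],P[...,2]
m=(d>0)&(f.max(2)<80)&(Z>.05)&(Z<.1)&(X>.68)&(X<.7)&(Y>.05)&(Y<.12); q=P[m]
print('bar end',len(q), q.max(0) if len(q) else '')
# panel frame height vs distance from hinge
F=np.array([.1805,.9836]); H=np.array([.579,-.133]); dd=(P[...,:2]-H)@F; l=(P[...,:2]-H)@[.9836,-.1805]
for a in (.02,.06,.1,.14,.175):
    k=(abs(dd-a)<.005)&(abs(l-.12)<.008)&(d>0); print(a,k.sum(),np.median(Z[k]).round(4))
E
```

```text
10.65 [0.62022726 0.09016753 0.04270986] [12.11291371 -2.64342431 -4.47158412] 0.1412720272761986
bar end 43 [0.69884649 0.09424117 0.08613251]
0.02 66 0.0733
0.06 65 0.0749
0.1 54 0.0388
0.14 52 0.0036
0.175 51 0.0758
```

Call:
play_rows:
  increments:
    - [1, [-0.002, 0, -0.004], [0, 0, 0]]
    - [1, [-0.003, 0, -0.008], [0, 0, 0]]
    - [1, [-0.003, 0, -0.008], [0, 0, 0]]

```text
clock: 11.02
position: [0.6204, 0.0901, 0.0386]
ee_rot: [-0.009, 0.089, 0.988, -0.128]
ft_force: [19.4, -1.0, 1.4]
opening: 0.139
```

```bash
python3 - <<'E'
from h import *
f,d=robot.grab_frame('scene'); s=robot.read_state(); print(s['clock'],s['position'],s['ft_force'],s['opening'])
P=cloud('scene',d);X,Y,Z=P[...,0],P[...,1],P[...,2]
F=np.array([.1805,.9836]); H=np.array([.579,-.133]); dd=(P[...,:2]-H)@F; l=(P[...,:2]-H)@[.9836,-.1805]
for a in (.02,.06,.175,.18):
    k=(abs(dd-a)<.005)&(abs(l-.12)<.008)&(d>0); print(a,k.sum(),np.median(Z[k]).round(4))
E
```

```text
11.075 [0.62038101 0.09013234 0.03857976] [18.33609576 -0.15179872  0.96708665] 0.1441976556864923
0.02 60 0.0374
0.06 57 0.0731
0.175 49 0.0729
0.18 48 0.0723
```

Call:
play_rows:
  increments:
    - [0.6, [0.003, 0, 0], [0, 0, 0]]
    - [0.55, [0.003, 0, 0], [0, 0, 0]]
    - [0.55, [0.003, 0, 0], [0, 0, 0]]
    - [0.55, [0.005, 0.013, 0.05], [0, 0, 0]]
    - [0.4, [0.008, 0.026, 0.1], [0.3, -0.05, 0]]
    - [0.2, [0.008, 0.026, 0.15], [0.9, -0.16, 0]]
    - [0, [0.0, 0.0, 0.2], [1.48, -0.27, 0]]
    - [0, [-0.01, -0.05, 0.24], [1.48, -0.27, 0]]

```text
clock: 12.08
position: [0.6066, 0.0407, 0.2789]
ee_rot: [0.001, 0.089, 0.996, 0.003]
ft_force: [1.2, 0.1, 0.4]
opening: 0.998
```

Call:
play_rows:
  increments:
    - [0, [-0.01, -0.04, 0.03], [0, 0, -1.0]]
    - [0, [-0.02, -0.08, 0.06], [0, 0, -2.0]]
    - [0, [-0.02, -0.1, 0.08], [0, 0, -3.0]]
    - [0, [-0.02, -0.1, 0.08], [0, 0, -4.0]]
    - [0, [-0.02, -0.1, 0.08], [0, 0, -5.0]]
    - [0, [-0.02, -0.1, 0.08], [0, 0, -6.0]]
    - [0, [-0.02, -0.1, 0.08], [0, 0, -7.0]]
    - [0, [-0.02, -0.1, 0.08], [0, 0, -7.0]]

```text
clock: 13.08
position: [0.587, -0.0584, 0.3565]
ee_rot: [0.001, 0.644, 0.765, 0.001]
ft_force: [-0.5, -0.7, -0.3]
opening: 1.003
```

```bash
python3 - <<'E'
from h import *
s=robot.read_state(); print(s['clock'],s['position'],s['ee_rot'],s['ft_force'],s['qpos'])
for n in ('wrist','scene','side'):
    f,d=robot.grab_frame(n); cv2.imwrite(f'pics/{n}4.png',f); P=cloud(n,d);X,Y,Z=P[...,0],P[...,1],P[...,2]; h=cv2.cvtColor(f,cv2.COLOR_BGR2HSV)
    c,R,t=cam(n); print(n,-R.T@t)
    cop=(d>0)&(X>.4)&(X<.72)&(Y<-.1)&(Y>-.36)&(Z>.055)&(Z<.07)&(h[...,1]>70)&((h[...,0]<20)|(h[...,0]>170)); q=P[cop]; print(len(q))
    if len(q)>8: print(circ(q),(q.min(0)+q.max(0))/2,q.max(0)-q.min(0))
    F=np.array([.1805,.9836]); H=np.array([.579,-.133]); dd=(P[...,:2]-H)@F; l=(P[...,:2]-H)@[.9836,-.1805]
    print('door',[np.median(Z[(abs(dd-a)<.005)&(abs(abs(l)-.12)<.008)&(d>0)&(Z>.05)]).round(4) for a in (.02,.06,.1,.14,.178)])
E
```

```text
13.075 [ 0.58699376 -0.05839493  0.35646417] [6.09040200e-04 6.43702248e-01 7.65274560e-01 1.37607853e-03] [-0.51780283 -0.69538807 -0.28424744] [-0.23820968  0.39053037  0.50126701  1.67921754  0.00192273  1.160447  ]
wrist [0.57310717 0.01438521 0.50651308]
461
(array([ 0.5738, -0.199 ]), np.float64(0.0343)) [ 0.57378906 -0.20003872  0.06008878] [0.07181928 0.07281077 0.01016602]
door [np.float64(0.0751), np.float64(0.0752), np.float64(0.0751), np.float64(0.0751), np.float64(0.0752)]
scene [ 1.12699676 -0.63818208  0.90134648]
119
(array([ 0.5749, -0.2013]), np.float64(0.0342)) [ 0.57394276 -0.18267983  0.06039905] [0.07095938 0.03666705 0.01053992]
door [np.float64(0.0754), np.float64(0.075), np.float64(0.0746), np.float64(0.0743), np.float64(0.0747)]
side [ 0.14407925 -0.50231945  0.95132897]
103
(array([ 0.5714, -0.198 ]), np.float64(0.0339)) [ 0.57206614 -0.18437688  0.06104543] [0.07252517 0.04434342 0.01035825]
door [np.float64(0.0755), np.float64(0.0752), np.float64(0.0755), np.float64(0.0761), np.float64(0.0753)]
```

View pics/wrist4.png

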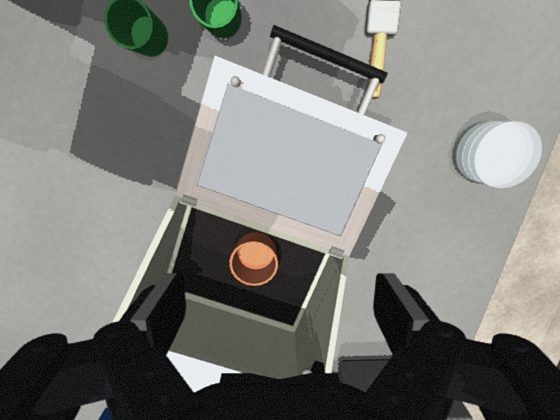

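The wrist view shows the door flat (frame level at 75 mm in all three cameras) and the copper cup upright at (254,262). Its measured centre is about (0.5735, −0.1995). Next is the steel cup.

Call:
play_rows:
  increments:
    - [0, [-0.02, 0.045, 0], [0, 0, -0.5]]
    - [0, [-0.04, 0.09, -0.01], [0, 0, -1]]
    - [0, [-0.06, 0.135, -0.02], [0, 0, -1.5]]
    - [0, [-0.08, 0.18, -0.04], [0, 0, -2]]
    - [0, [-0.1, 0.225, -0.06], [0, 0, -2]]
    - [0, [-0.12, 0.27, -0.08], [0, 0, -2]]
    - [0, [-0.126, 0.285, -0.1], [0, 0, -2]]
    - [0, [-0.126, 0.285, -0.1], [0, 0, -2]]

```text
clock: 14.22
position: [0.4601, 0.2271, 0.2558]
ee_rot: [0.001, 0.766, 0.643, 0.0]
ft_force: [1.0, -1.1, 0.6]
opening: 0.997
```

```bash
cat >> h.py <<'E'
from scipy.spatial.transform import Rotation as Ro
def pose():
    s=robot.read_state(); w,x,y,z=s['ee_rot']; return s,np.array(s['position']),Ro.from_quat([x,y,z,w]).as_matrix()
E
python3 - <<'E'
from h import *
f,d=robot.grab_frame('wrist'); s,p,r=pose(); print(s['clock'],p,s['ee_rot'],'yaw',np.degrees(np.arctan2(r[1,1],r[0,1]))); P=cloud('wrist',d);X,Y,Z=P[...,0],P[...,1],P[...,2]; h=cv2.cvtColor(f,cv2.COLOR_BGR2HSV); cv2.imwrite('pics/w5.png',f)
q=(P-p)@r
for nm,c0,H,m in (('steel',(.461,.227),.067,h[...,1]<60),('brass',(.4525,.3675),.084,(h[...,1]>90)&(h[...,0]<30))):
    k=(d>0)&m&(abs(Z-H)<.004)&(np.hypot(X-c0[0],Y-c0[1])<.04); a=P[k]; print(nm,len(a))
    if len(a)>8: print(circ(a),(a.min(0)+a.max(0))/2,a.max(0)-a.min(0))
m=(d>0)&(f.max(2)<110)&(abs(q[...,1])<.06)&(abs(q[...,0])<.02)&(Z>.12)
for sg in (-1,1):
    a=q[m&(q[...,1]*sg>0)]; print('finger',sg,a[:,2].max(),np.percentile(a[a[:,2]>-.04],[2,98],axis=0).round(4))
E
```

```text
14.275 [0.46092031 0.22651647 0.25671427] [0.0010582  0.76631415 0.64246441 0.00099184] yaw -10.048250557301765
steel 572
(array([0.4617, 0.2274]), np.float64(0.0268)) [0.46157349 0.22711272 0.06651869] [0.05672979 0.05717208 0.00698316]
brass 676
(array([0.4536, 0.3672]), np.float64(0.0199)) [0.45341236 0.3673844  0.08359067] [0.04286137 0.04327305 0.00708074]
finger -1 -0.020095386155051773 [[-0.0112 -0.0556 -0.0397]
 [ 0.0104 -0.0423 -0.0214]]
finger 1 -0.020250678765651977 [[-0.0107  0.0423 -0.0397]
 [ 0.0104  0.0556 -0.0216]]
```

Call:
play_rows:
  increments:
    - [0, [0.001, 0.001, -0.05], [0, 0, 0]]
    - [0, [0.001, 0.001, -0.1], [0, 0, 0]]
    - [0, [0.001, 0.001, -0.15], [0, 0, 0]]
    - [0, [0.001, 0.001, -0.19], [0, 0, 0]]
    - [0, [0.001, 0.001, -0.215], [0, 0, 0]]
    - [0, [0.001, 0.001, -0.221], [0, 0, 0]]
    - [0, [0.001, 0.001, -0.221], [0, 0, 0]]
    - [1, [0.001, 0.001, -0.221], [0, 0, 0]]
  grip_force: 40

```text
clock: 15.28
position: [0.4631, 0.2276, 0.0369]
ee_rot: [0.001, 0.767, 0.641, 0.002]
ft_force: [-1.0, -0.6, -0.1]
opening: 0.817
```

Call:
play_rows:
  increments:
    - [1, [0, 0, 0], [0, 0, 0]]
    - [1, [0, 0, 0], [0, 0, 0]]
    - [1, [0, 0, 0], [0, 0, 0]]

```text
clock: 15.65
position: [0.4627, 0.2278, 0.037]
ee_rot: [0.001, 0.767, 0.642, 0.002]
ft_force: [-2.7, -0.2, 12.5]
opening: 0.656
```

```bash
cat > chk.py <<'E'
from h import *
import sys
f,d=robot.grab_frame('wrist'); s,p,r=pose(); print(s['clock'],p,s['ft_force'],s['opening']); P=cloud('wrist',d)
q=(P-p)@r; m=(d>0)&(f.max(2)<110)&(abs(q[...,1])<.06)&(abs(q[...,0])<.014)&(q[...,2]>-.04)&(q[...,2]<.01)&(abs(q[...,1])>.025)
for sg in (-1,1):
    a=q[m&(q[...,1]*sg>0)]; 
    if len(a): print('finger',sg,len(a),np.percentile(a,[2,50,98,99.5],axis=0).round(4)[:,1:].tolist())
# rim of held cup: light/coloured pts inside the jaws
k=(d>0)&(f.max(2)>110)&(np.hypot(q[...,0],q[...,1])<.034)&(q[...,2]<.03)
a=q[k]; print('rim',len(a),np.percentile(a[:,2],[1,3,10,20,50]).round(4) if len(a) else '')
if len(a):
    z0=np.percentile(a[:,2],3); b=a[a[:,2]<z0+.005]; print('rim circ tool',circ(b),z0)
cv2.imwrite(sys.argv[1],f)
E
python3 chk.py pics/w6.png
```

```text
15.7 [0.46276165 0.22781055 0.0369541 ] [-2.66427548 -0.66614896 11.4299574 ] 0.6585950843524635
finger -1 1219 [[-0.0412, -0.0397], [-0.0299, -0.0308], [-0.0251, -0.0047], [-0.025, 0.003]]
finger 1 1178 [[0.0251, -0.0395], [0.0301, -0.0309], [0.0412, -0.0162], [0.0416, -0.0145]]
rim 2850 [-0.05   -0.049  -0.0321 -0.0316 -0.0307]
rim circ tool (array([-0.0037, -0.0002]), np.float64(0.0332)) -0.0490172687756121
```

Call:
play_rows:
  increments:
    - [1, [0, 0, 0.03], [0, 0, 0]]
    - [1, [0, 0, 0.07], [0, 0, 0]]
    - [1, [0, 0, 0.11], [0, 0, 0]]
    - [1, [0.005, -0.02, 0.14], [0, 0, 0]]
    - [1, [0.015, -0.06, 0.15], [0, 0, 0]]
    - [1, [0.027, -0.105, 0.15], [0, 0, 0]]
    - [1, [0.04, -0.15, 0.15], [0, 0, 0]]
    - [1, [0.05, -0.195, 0.15], [0, 0, 0]]

```text
clock: 16.7
position: [0.5126, 0.031, 0.1863]
ee_rot: [0.001, 0.767, 0.642, 0.002]
ft_force: [-0.3, 0.1, -0.8]
opening: 0.652
```

Call:
play_rows:
  increments:
    - [1, [0.012, -0.045, 0], [0, 0, 0]]
    - [1, [0.024, -0.09, 0], [0, 0, 0]]
    - [1, [0.036, -0.14, 0], [0, 0, 0]]
    - [1, [0.046, -0.18, 0], [0, 0, 0]]
    - [1, [0.055, -0.215, 0], [0, 0, 0]]
    - [1, [0.06, -0.231, 0], [0, 0, 0]]
    - [1, [0.061, -0.232, 0], [0, 0, 0]]
    - [1, [0.061, -0.232, 0], [0, 0, 0]]

```text
clock: 17.7
position: [0.5731, -0.1985, 0.1858]
ee_rot: [0.001, 0.767, 0.642, 0.001]
ft_force: [-0.6, 0.3, -1.2]
opening: 0.658
```

```bash
python3 - <<'E'
from h import *
for n in ('wrist','side','scene'):
    f,d=robot.grab_frame(n); cv2.imwrite(f'pics/{n}7.png',f); s,p,r=pose()
    if n=='wrist': print(s['clock'],p,s['ft_force'],s['opening'],np.degrees(np.arctan2(r[1,1],r[0,1])))
    P=cloud(n,d);X,Y,Z=P[...,0],P[...,1],P[...,2]; h=cv2.cvtColor(f,cv2.COLOR_BGR2HSV)
    base=(d>0)&(np.hypot(X-p[0],Y-p[1])<.05)
    k=base&(h[...,1]<70)&(abs(Z-(p[2]+.031))<.004)&(f.max(2)>110); a=P[k]; print(n,'held rim',len(a),circ(a) if len(a)>8 else '')
    k=base&(Z>.055)&(Z<.067)&(h[...,1]>70)&((h[...,0]<20)|(h[...,0]>170)); a=P[k]; print('large',len(a),circ(a) if len(a)>8 else '')
    k=base&(h[...,1]<70)&(f.max(2)>90)&(Z>p[2]-.05)&(Z<p[2]+.02); a=P[k]; print('wall',len(a),np.percentile(a,[3,97],axis=0).round(4).tolist() if len(a) else '')
E
```

```text
17.75 [ 0.57303111 -0.19832678  0.18587373] [ 0.50901367  0.530235   -1.64665064] 0.6592743600849728 -10.139636162507134
wrist held rim 1060 (array([ 0.5731, -0.1983]), np.float64(0.0271))
large 686 (array([ 0.5729, -0.1991]), np.float64(0.034))
wall 1779 [[0.5521, -0.2192, 0.1532], [0.5878, -0.1992, 0.1558]]
side held rim 67 (array([ 0.5713, -0.1965]), np.float64(0.0278))
large 86 (array([ 0.5712, -0.1985]), np.float64(0.034))
wall 449 [[0.5442, -0.2238, 0.1538], [0.5975, -0.1776, 0.2045]]
scene held rim 68 (array([ 0.576 , -0.2003]), np.float64(0.027))
large 109 (array([ 0.5746, -0.2023]), np.float64(0.0347))
wall 645 [[0.5489, -0.2267, 0.1519], [0.6004, -0.1823, 0.2047]]
```

View pics/wrist7.png

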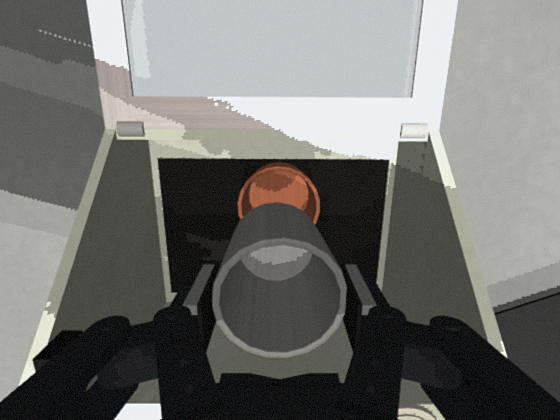

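The view shows the steel cup held upright at (279,298) and lined up with the copper cup behind it. In all three cameras the offset between them is no more than about 2 mm. Lowering now.

Call:
play_rows:
  increments:
    - [1, [0, -0.0015, -0.03], [0, 0, 0]]
    - [1, [0, -0.0015, -0.06], [0, 0, 0]]
    - [1, [0, -0.0015, -0.085], [0, 0, 0]]
    - [1, [0, -0.0015, -0.105], [0, 0, 0]]
    - [1, [0, -0.0015, -0.118], [0, 0, 0]]
    - [1, [0, -0.0015, -0.125], [0, 0, 0]]
    - [1, [0, -0.0015, -0.129], [0, 0, 0]]
    - [1, [0, -0.0015, -0.129], [0, 0, 0]]

```text
clock: 18.85
position: [0.5734, -0.201, 0.0569]
ee_rot: [0.001, 0.767, 0.641, 0.001]
ft_force: [-0.8, 0.9, -1.0]
opening: 0.657
```

Call:
play_rows:
  increments:
    - [1, [0, 0, -0.002], [0, 0, 0]]
    - [1, [0, 0, -0.004], [0, 0, 0]]
    - [1, [0, 0, -0.004], [0, 0, 0]]

```text
clock: 19.23
position: [0.5734, -0.2013, 0.054]
ee_rot: [0.002, 0.767, 0.641, 0.001]
ft_force: [-5.7, 1.1, 15.0]
opening: 0.659
```

Seated with about 15 N of contact force. Releasing.

Call:
play_rows:
  increments:
    - [0.3, [0, 0, 0.001], [0, 0, 0]]
    - [0, [0, 0, 0.001], [0, 0, 0]]
    - [0, [0, 0, 0.001], [0, 0, 0]]
    - [0, [0, 0, 0.03], [0, 0, 0]]
    - [0, [0, 0, 0.075], [0, 0, 0]]
    - [0, [0, 0, 0.12], [0, 0, 0]]
    - [0, [-0.01, 0.05, 0.16], [0, 0, 0]]
    - [0, [-0.02, 0.1, 0.19], [0, 0, 0]]

```text
clock: 20.23
position: [0.5531, -0.1003, 0.244]
ee_rot: [0.001, 0.768, 0.641, 0.002]
ft_force: [0.6, -0.1, -0.1]
opening: 0.994
```

```bash
python3 - <<'E'
from h import *
for n in ('wrist','side','scene'):
    f,d=robot.grab_frame(n); cv2.imwrite(f'pics/{n}8.png',f); s,p,r=pose()
    if n=='wrist': print(s['clock'],p,s['ft_force'],s['opening'])
    P=cloud(n,d);X,Y,Z=P[...,0],P[...,1],P[...,2]; h=cv2.cvtColor(f,cv2.COLOR_BGR2HSV)
    base=(d>0)&(np.hypot(X-.5733,Y+.1995)<.05)
    k=base&(Z>.078)&(Z<.09); a=P[k]; print(n,'med rim',len(a),circ(a) if len(a)>8 else '',np.percentile(a[:,2],[5,50,95]) if len(a) else '', 'top',Z[base&(Z<.12)].max())
    k=base&(Z>.055)&(Z<.067)&(h[...,1]>70)&((h[...,0]<20)|(h[...,0]>170)); a=P[k]; print('large',len(a),circ(a) if len(a)>8 else '')
E
```

```text
20.275 [ 0.55242675 -0.09528476  0.24816937] [0.54400084 6.08517225 5.85078942] 0.9998655432920377
wrist med rim 864 (array([ 0.5718, -0.1947]), np.float64(0.0268)) [0.07897219 0.08707063 0.08902708] top 0.09029315752314723
large 487 (array([ 0.5732, -0.1934]), np.float64(0.034))
side med rim 95 (array([ 0.5699, -0.1995]), np.float64(0.0269)) [0.07919029 0.08329061 0.08624821] top 0.0877025500619576
large 32 (array([ 0.5692, -0.1962]), np.float64(0.0315))
scene med rim 117 (array([ 0.5735, -0.2021]), np.float64(0.0269)) [0.07874043 0.08300899 0.08633209] top 0.08779029082826527
large 33 (array([ 0.5792, -0.1965]), np.float64(0.0282))
```

Call:
play_rows:
  increments:
    - [0, [-0.01, 0.045, 0], [0, 0, 0]]
    - [0, [-0.02, 0.1, 0], [0, 0, 0]]
    - [0, [-0.032, 0.155, 0], [0, 0, 0]]
    - [0, [-0.044, 0.21, 0], [0, 0, 0]]
    - [0, [-0.056, 0.265, 0], [0, 0, 0]]
    - [0, [-0.068, 0.32, 0], [0, 0, 0]]
    - [0, [-0.08, 0.375, 0], [0, 0, 0]]
    - [0, [-0.09, 0.42, 0], [0, 0, 0]]

```text
clock: 21.38
position: [0.4631, 0.3203, 0.2415]
ee_rot: [0.001, 0.767, 0.641, 0.001]
ft_force: [0.2, -0.8, 0.8]
opening: 0.999
```

Call:
play_rows:
  increments:
    - [0, [-0.008, 0.04, 0], [0, 0, 0]]
    - [0, [-0.01, 0.048, -0.02], [0, 0, 0]]
    - [0, [-0.01, 0.048, -0.05], [0, 0, 0]]
    - [0, [-0.01, 0.048, -0.05], [0, 0, 0]]

```text
clock: 21.88
position: [0.4527, 0.366, 0.1902]
ee_rot: [0.001, 0.767, 0.641, -0.001]
ft_force: [-0.3, 0.1, 0.0]
opening: 0.997
```

```bash
python3 - <<'E'
from h import *
f,d=robot.grab_frame('wrist'); f,d=robot.grab_frame('wrist'); s,p,r=pose(); print(s['clock'],p,s['ft_force']); P=cloud('wrist',d);X,Y,Z=P[...,0],P[...,1],P[...,2]; h=cv2.cvtColor(f,cv2.COLOR_BGR2HSV)
k=(d>0)&(h[...,1]>90)&(h[...,0]<30)&(abs(Z-.084)<.004)&(np.hypot(X-.453,Y-.367)<.04); a=P[k]; print(len(a),circ(a),(a.min(0)+a.max(0))/2)
E
```

```text
21.975 [0.45368379 0.36654739 0.19285735] [-0.63560063  0.33228203  0.41309519]
684 (array([0.4529, 0.3693]), np.float64(0.0198)) [0.45266345 0.36896047 0.08356626]
```

Call:
play_rows:
  increments:
    - [0, [0, 0.001, -0.04], [0, 0, 0]]
    - [0, [0, 0.001, -0.08], [0, 0, 0]]
    - [0, [0, 0.001, -0.115], [0, 0, 0]]
    - [0, [0, 0.001, -0.137], [0, 0, 0]]
    - [0, [0, 0.001, -0.137], [0, 0, 0]]
    - [1, [0, 0.001, -0.137], [0, 0, 0]]
    - [1, [0, 0.001, -0.137], [0, 0, 0]]
    - [1, [0, 0.001, -0.137], [0, 0, 0]]
  grip_force: 40

```text
clock: 22.98
position: [0.4537, 0.3685, 0.0569]
ee_rot: [0.001, 0.767, 0.641, 0.002]
ft_force: [-2.0, 0.4, 8.8]
opening: 0.487
```

Call:
play_rows:
  increments:
    - [1, [0, 0, 0], [0, 0, 0]]
    - [1, [0, 0, 0], [0, 0, 0]]

```text
clock: 23.22
position: [0.4537, 0.3684, 0.0569]
ee_rot: [0.001, 0.767, 0.641, 0.002]
ft_force: [-2.8, -0.0, 8.9]
opening: 0.486
```

```bash
python3 - <<'E'
from h import *
f,d=robot.grab_frame('wrist'); s,p,r=pose(); print(s['clock'],p,s['ft_force'],s['opening']); P=cloud('wrist',d); q=(P-p)@r; h=cv2.cvtColor(f,cv2.COLOR_BGR2HSV)
m=(d>0)&(f.max(2)<110)&(h[...,1]<90)&(abs(q[...,0])<.014)&(q[...,2]>-.04)&(q[...,2]<.01)&(q[...,1]>.021)&(q[...,1]<.045); print('tip',np.percentile(q[m][:,2],[50,97,99]))
k=(d>0)&(h[...,1]>90)&(h[...,0]<30)&(np.hypot(q[...,0],q[...,1])<.03); a=q[k]; print('rim z',np.percentile(a[:,2],[1,5,10,20]),P[k][:,2].max())
E
```

```text
23.275 [0.45364772 0.36846353 0.05693076] [-1.80014269 -0.44114962  8.75128271] 0.48978283885516943
tip [-0.02899461 -0.0143013  -0.01345569]
rim z [-0.0775716  -0.02786142 -0.02736162 -0.02636099] 0.15882363651546555
```

Call:
play_rows:
  increments:
    - [1, [0, 0, 0.03], [0, 0, 0]]
    - [1, [0, 0, 0.08], [0, 0, 0]]
    - [1, [0, -0.01, 0.13], [0, 0, 0]]
    - [1, [0.008, -0.04, 0.155], [0, 0, 0]]
    - [1, [0.018, -0.085, 0.16], [0, 0, 0]]
    - [1, [0.029, -0.14, 0.16], [0, 0, 0]]
    - [1, [0.041, -0.195, 0.16], [0, 0, 0]]
    - [1, [0.052, -0.25, 0.16], [0, 0, 0]]

```text
clock: 24.28
position: [0.5054, 0.1163, 0.2162]
ee_rot: [0.001, 0.767, 0.642, 0.002]
ft_force: [1.0, 0.5, -1.3]
opening: 0.487
```

Call:
play_rows:
  increments:
    - [1, [0.011, -0.055, 0], [0, 0, 0]]
    - [1, [0.022, -0.11, 0], [0, 0, 0]]
    - [1, [0.033, -0.165, 0], [0, 0, 0]]
    - [1, [0.044, -0.22, 0], [0, 0, 0]]
    - [1, [0.055, -0.27, 0], [0, 0, 0]]
    - [1, [0.062, -0.305, 0], [0, 0, 0]]
    - [1, [0.066, -0.319, 0], [0, 0, 0]]
    - [1, [0.066, -0.319, 0], [0, 0, 0]]

```text
clock: 25.28
position: [0.5712, -0.2012, 0.2157]
ee_rot: [0.001, 0.767, 0.641, 0.001]
ft_force: [0.4, 0.0, -1.1]
opening: 0.488
```

```bash
python3 - <<'E'
from h import *
robot.grab_frame('wrist')
for n in ('wrist','side','scene'):
    f,d=robot.grab_frame(n); cv2.imwrite(f'pics/{n}9.png',f); s,p,r=pose()
    if n=='wrist': print(s['clock'],p,s['ft_force'],s['opening'],np.degrees(np.arctan2(r[1,1],r[0,1])))
    P=cloud(n,d);X,Y,Z=P[...,0],P[...,1],P[...,2]; h=cv2.cvtColor(f,cv2.COLOR_BGR2HSV)
    base=(d>0)&(np.hypot(X-p[0],Y-p[1])<.05)
    k=base&(h[...,1]>70)&(h[...,0]<30)&(abs(Z-(p[2]+.0275))<.004); a=P[k]; print(n,'held rim',len(a),circ(a) if len(a)>8 else '')
    k=base&(Z>.078)&(Z<.09)&(h[...,1]<70); a=P[k]; print('medium',len(a),circ(a) if len(a)>8 else '')
E
```

```text
25.375 [ 0.5710526  -0.19991013  0.21584897] [-0.99898923  0.94095816 -0.81913082] 0.48564764391532794 -10.157868569532818
wrist held rim 2656 (array([ 0.5711, -0.1994]), np.float64(0.0199))
medium 535 (array([ 0.5716, -0.1999]), np.float64(0.0267))
side held rim 73 (array([ 0.5704, -0.1997]), np.float64(0.0198))
medium 94 (array([ 0.5701, -0.1997]), np.float64(0.0267))
scene held rim 71 (array([ 0.5729, -0.2013]), np.float64(0.0197))
medium 120 (array([ 0.5732, -0.2023]), np.float64(0.0271))
```

The brass cup is held within about 1 mm of the steel cup's axis in all three cameras. Lowering.

Call:
play_rows:
  increments:
    - [1, [0, 0, -0.03], [0, 0, 0]]
    - [1, [0, 0, -0.065], [0, 0, 0]]
    - [1, [0, 0, -0.09], [0, 0, 0]]
    - [1, [0, 0, -0.11], [0, 0, 0]]
    - [1, [0, 0, -0.122], [0, 0, 0]]
    - [1, [0, 0, -0.129], [0, 0, 0]]
    - [1, [0, 0, -0.133], [0, 0, 0]]
    - [1, [0, 0, -0.133], [0, 0, 0]]

```text
clock: 26.48
position: [0.5713, -0.201, 0.0829]
ee_rot: [0.001, 0.767, 0.641, 0.001]
ft_force: [1.0, 0.1, -1.8]
opening: 0.487
```

Call:
play_rows:
  increments:
    - [1, [0, 0, -0.002], [0, 0, 0]]
    - [1, [0, 0, -0.004], [0, 0, 0]]
    - [1, [0, 0, -0.005], [0, 0, 0]]

```text
clock: 26.85
position: [0.5714, -0.2013, 0.0788]
ee_rot: [0.002, 0.767, 0.641, 0.001]
ft_force: [-8.0, 1.1, 22.6]
opening: 0.49
```

Call:
play_rows:
  increments:
    - [0.4, [0, 0, 0.001], [0, 0, 0]]
    - [0.1, [0, 0, 0.001], [0, 0, 0]]
    - [0, [0, 0, 0.001], [0, 0, 0]]
    - [0, [0, 0, 0.03], [0, 0, 0]]
    - [0, [0, 0, 0.08], [0, 0, 0]]
    - [0, [0, 0, 0.13], [0, 0, 0]]
    - [0, [0.01, 0.05, 0.17], [0, 0, 0.5]]
    - [0, [0.02, 0.1, 0.19], [0, 0, 1.5]]

```text
clock: 27.85
position: [0.5917, -0.1004, 0.2696]
ee_rot: [0.002, 0.676, 0.737, 0.002]
ft_force: [0.7, 0.4, -0.2]
opening: 0.998
```

Call:
play_rows:
  increments:
    - [0, [0.005, 0.04, 0], [0, 0, 1.0]]
    - [0, [0.01, 0.08, 0], [0, 0, 2.0]]
    - [0, [0.015, 0.12, 0], [0, 0, 3.0]]
    - [0, [0.02, 0.16, 0], [0, 0, 4.0]]
    - [0, [0.03, 0.2, 0], [0, 0, 5.0]]
    - [0, [0.034, 0.217, 0], [0, 0, 6.0]]
    - [0, [0.034, 0.217, 0], [0, 0, 7.0]]
    - [0, [0.034, 0.217, 0], [0, 0, 7.5]]

```text
clock: 28.85
position: [0.6252, 0.1164, 0.2674]
ee_rot: [-0.0, 0.086, 0.996, 0.002]
ft_force: [-0.3, 0.4, 0.3]
opening: 0.999
```

```bash
python3 - <<'E'
from h import *
robot.grab_frame('wrist')
for n in ('wrist','side','scene'):
    f,d=robot.grab_frame(n); cv2.imwrite(f'pics/{n}10.png',f); s,p,r=pose()
    if n=='wrist': print(s['clock'],p,s['ft_force'],s['opening'],'yaw',np.degrees(np.arctan2(r[1,1],r[0,1])),s['qpos'])
    P=cloud(n,d);X,Y,Z=P[...,0],P[...,1],P[...,2]; h=cv2.cvtColor(f,cv2.COLOR_BGR2HSV)
    base=(d>0)&(np.hypot(X-.5715,Y+.2)<.05)
    for nm,lo,hi in (('small',.1,.112),('med',.079,.089),('large',.057,.067)):
        k=base&(Z>lo)&(Z<hi); a=P[k]; print(n,nm,len(a),circ(a) if len(a)>8 else '',np.median(a[:,2]) if len(a) else '')
    k=(d>0)&(f.max(2)<70)&(Z>.06)&(Z<.09)&(X>.5)&(X<.72)&(Y>.05)&(Y<.14); a=P[k]
    if len(a)>9: print('bar',cv2.minAreaRect(a[:,:2].astype(np.float32)),np.median(a[:,2]))
E
```

```text
28.95 [0.62518971 0.1161268  0.26746608] [-0.09306645 -0.10860745 -0.03738499] 0.997986973108064 yaw 79.87242467501217 [0.05399122 0.45951243 0.37358318 1.48496771 0.00348099 0.23074907]
wrist small 0  
wrist med 136 (array([ 0.5714, -0.195 ]), np.float64(0.0232)) 0.08216107931371455
wrist large 708 (array([ 0.5727, -0.1942]), np.float64(0.0283)) 0.0614661218469935
bar ((0.590440034866333, 0.07423557341098785), (0.08346888422966003, 0.20044484734535217), 75.62055969238281) 0.07602787389614232
side small 103 (array([ 0.5684, -0.1998]), np.float64(0.0199)) 0.10545991420690524
side med 88 (array([ 0.5667, -0.1995]), np.float64(0.0223)) 0.08410623696257483
side large 69 (array([ 0.5625, -0.1892]), np.float64(0.0219)) 0.062218722135970024
bar ((0.6199312210083008, 0.09014581888914108), (0.04466093331575394, 0.1493327021598816), 89.18402099609375) 0.07533829332450236
scene small 155 (array([ 0.5719, -0.2028]), np.float64(0.0199)) 0.10459442250990668
scene med 147 (array([ 0.5753, -0.1992]), np.float64(0.0212)) 0.08429139285034434
scene large 61 (array([ 0.5825, -0.1903]), np.float64(0.0213)) 0.06127628843180928
bar ((0.6257390975952148, 0.09298495948314667), (0.010187187232077122, 0.14555911719799042), 79.49445343017578) 0.07486424788860924
```

View pics/side10.png

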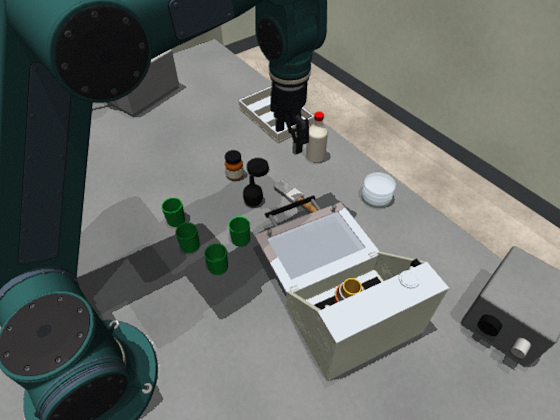

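The side view shows the three cups nested upright in the cabinet at (349,288), with rims at about 105, 84 and 62 mm. The door is flat and its bar is at (290,207). I'll regrasp the bar.

Call:
play_rows:
  increments:
    - [0.45, [0, 0, -0.04], [-0.74, 0.14, 0]]
    - [0.45, [0, 0, -0.09], [-1.48, 0.27, 0]]
    - [0.45, [0, 0, -0.132], [-1.48, 0.27, 0]]
    - [0.45, [-0.002, -0.012, -0.175], [-1.48, 0.27, 0]]
    - [0.45, [-0.004, -0.022, -0.215], [-1.48, 0.27, 0]]
    - [0.45, [-0.0048, -0.0256, -0.229], [-1.48, 0.27, 0]]
    - [0.45, [-0.0048, -0.0256, -0.229], [-1.48, 0.27, 0]]
    - [1, [-0.0048, -0.0256, -0.229], [-1.48, 0.27, 0]]
  grip_force: 60

```text
clock: 30.05
position: [0.6214, 0.0908, 0.0402]
ee_rot: [-0.011, 0.088, 0.988, -0.128]
ft_force: [0.1, 0.2, -0.7]
opening: 0.355
```

Call:
play_rows:
  increments:
    - [1, [0, 0, 0], [0, 0, 0]]
    - [1, [0, 0, 0], [0, 0, 0]]
    - [1, [0, 0, 0], [0, 0, 0]]
    - [1, [0, 0, 0], [0, 0, 0]]

```text
clock: 30.55
position: [0.6213, 0.0905, 0.0402]
ee_rot: [-0.011, 0.088, 0.988, -0.129]
ft_force: [-0.7, -1.0, 7.0]
opening: 0.143
```

```bash
python3 - <<'E'
from h import *
s,p,r=pose(); print(s['clock'],p,s['ee_rot'],s['ft_force'],s['opening'],'tilt',np.degrees(np.arcsin(r[:,2]@[.1805,.9836,0])))
F=np.array([.1805,.9836,0]); H=np.array([.579,-.133,.075])
def bar(th): ph=np.radians(133.6)-th; return H+.235*(np.cos(ph)*F+np.array([0,0,np.sin(ph)]))
def tcp(th,t): a=np.radians(t); return bar(th)+.033*(np.sin(a)*F+np.array([0,0,-np.cos(a)]))
tl=lambda th: np.interp(th,[0,.785,2.356],[20,0,-15])
def tab(ths):
    b=tcp(ths[0],tl(ths[0]))
    for th in ths[1:]:
        dt=(tl(th)-tl(ths[0]))/10; print([1,(tcp(th,tl(th))-b).round(4).tolist(),(np.array([.9836,-.1805])*dt).round(2).tolist()+[0]],end=', ')
    print()
tab(np.linspace(2.356,1.55,9)); tab(np.linspace(1.55,.75,9)); tab([.75,.65,.55,.45,.35,.28,.21,.16,.12]); tab([.12,.09,.06,.03,0]); print(tcp(2.356,-15),tcp(0,20))
E
```

```text
30.55 [0.62125809 0.09046852 0.04016355] [-0.01087865  0.0883328   0.98768019 -0.12871215] [-0.70525548 -1.03077985  7.01741419] 0.14297643610250071 tilt -14.84327768001327
[1, [-0.0, -0.0001, 0.0235], [0.09, -0.02, 0]], [1, [-0.0005, -0.0025, 0.0469], [0.19, -0.03, 0]], [1, [-0.0013, -0.0072, 0.0698], [0.28, -0.05, 0]], [1, [-0.0026, -0.0142, 0.0921], [0.38, -0.07, 0]], [1, [-0.0043, -0.0233, 0.1135], [0.47, -0.09, 0]], [1, [-0.0063, -0.0346, 0.1338], [0.57, -0.1, 0]], [1, [-0.0088, -0.0478, 0.1529], [0.66, -0.12, 0]], [1, [-0.0115, -0.0628, 0.1704], [0.76, -0.14, 0]], 
[1, [-0.003, -0.0165, 0.0158], [0.09, -0.02, 0]], [1, [-0.0063, -0.0345, 0.0297], [0.19, -0.03, 0]], [1, [-0.0099, -0.0538, 0.0417], [0.28, -0.05, 0]], [1, [-0.0136, -0.0742, 0.0517], [0.38, -0.07, 0]], [1, [-0.0175, -0.0955, 0.0595], [0.47, -0.09, 0]], [1, [-0.0215, -0.1174, 0.065], [0.56, -0.1, 0]], [1, [-0.0256, -0.1397, 0.0682], [0.66, -0.12, 0]], [1, [-0.0297, -0.1619, 0.0692], [0.81, -0.15, 0]], 
[1, [-0.004, -0.0216, -0.0014], [0.25, -0.05, 0]], [1, [-0.0079, -0.043, -0.005], [0.5, -0.09, 0]], [1, [-0.0117, -0.0639, -0.0109], [0.75, -0.14, 0]], [1, [-0.0154, -0.0841, -0.0189], [1.0, -0.18, 0]], [1, [-0.0179, -0.0977, -0.0258], [1.18, -0.22, 0]], [1, [-0.0203, -0.1108, -0.0337], [1.35, -0.25, 0]], [1, [-0.022, -0.1198, -0.0399], [1.48, -0.27, 0]], [1, [-0.0233, -0.1267, -0.0452], [1.58, -0.29, 0]], 
[1, [-0.0009, -0.0051, -0.0042], [0.08, -0.01, 0]], [1, [-0.0018, -0.01, -0.0085], [0.15, -0.03, 0]], [1, [-0.0027, -0.0149, -0.013], [0.23, -0.04, 0]], [1, [-0.0036, -0.0195, -0.0176], [0.3, -0.06, 0]], 
[0.61986338 0.08967714 0.03742858] [ 0.55178531 -0.28130124  0.21417053]
```

Call:
play_rows:
  increments:
    - [1, [0, 0, 0.0235], [0.09, -0.02, 0]]
    - [1, [-0.0005, -0.0025, 0.0469], [0.19, -0.03, 0]]
    - [1, [-0.0013, -0.0072, 0.0698], [0.28, -0.05, 0]]
    - [1, [-0.0026, -0.0142, 0.0921], [0.38, -0.07, 0]]
    - [1, [-0.0043, -0.0233, 0.1135], [0.47, -0.09, 0]]
    - [1, [-0.0063, -0.0346, 0.1338], [0.57, -0.1, 0]]
    - [1, [-0.0088, -0.0478, 0.1529], [0.66, -0.12, 0]]
    - [1, [-0.0115, -0.0628, 0.1704], [0.76, -0.14, 0]]

```text
clock: 31.55
position: [0.6101, 0.03, 0.2118]
ee_rot: [-0.004, 0.088, 0.994, -0.059]
ft_force: [4.6, 19.2, 14.8]
opening: 0.143
```

Call:
play_rows:
  increments:
    - [1, [-0.003, -0.0165, 0.0158], [0.09, -0.02, 0]]
    - [1, [-0.0063, -0.0345, 0.0297], [0.19, -0.03, 0]]
    - [1, [-0.0099, -0.0538, 0.0417], [0.28, -0.05, 0]]
    - [1, [-0.0136, -0.0742, 0.0517], [0.38, -0.07, 0]]
    - [1, [-0.0175, -0.0955, 0.0595], [0.47, -0.09, 0]]
    - [1, [-0.0215, -0.1174, 0.065], [0.56, -0.1, 0]]
    - [1, [-0.0256, -0.1397, 0.0682], [0.66, -0.12, 0]]
    - [1, [-0.0297, -0.1619, 0.0692], [0.81, -0.15, 0]]

```text
clock: 32.55
position: [0.5797, -0.1343, 0.2811]
ee_rot: [0.003, 0.089, 0.996, 0.01]
ft_force: [0.7, 3.2, 3.3]
opening: 0.141
```

Call:
play_rows:
  increments:
    - [1, [-0.004, -0.0216, -0.0014], [0.25, -0.05, 0]]
    - [1, [-0.0079, -0.043, -0.005], [0.5, -0.09, 0]]
    - [1, [-0.0117, -0.0639, -0.0109], [0.75, -0.14, 0]]
    - [1, [-0.0154, -0.0841, -0.0189], [1.0, -0.18, 0]]
    - [1, [-0.0179, -0.0977, -0.0258], [1.18, -0.22, 0]]
    - [1, [-0.0203, -0.1108, -0.0337], [1.35, -0.25, 0]]
    - [1, [-0.022, -0.1198, -0.0399], [1.48, -0.27, 0]]
    - [1, [-0.0233, -0.1267, -0.0452], [1.58, -0.29, 0]]

```text
clock: 33.55
position: [0.556, -0.2621, 0.2341]
ee_rot: [0.015, 0.088, 0.985, 0.148]
ft_force: [-2.1, -4.5, 6.8]
opening: 0.14
```

Call:
play_rows:
  increments:
    - [1, [-0.0009, -0.0051, -0.0042], [0.08, -0.01, 0]]
    - [1, [-0.0018, -0.01, -0.0085], [0.15, -0.03, 0]]
    - [1, [-0.0027, -0.0149, -0.013], [0.23, -0.04, 0]]
    - [1, [-0.0036, -0.0195, -0.0176], [0.3, -0.06, 0]]
    - [1, [-0.0036, -0.0195, -0.0176], [0.3, -0.06, 0]]

```text
clock: 34.17
position: [0.5524, -0.2816, 0.216]
ee_rot: [0.017, 0.088, 0.981, 0.174]
ft_force: [-1.0, -7.5, 1.3]
opening: 0.145
```

```bash
cat > door.py <<'E'
from h import *
s,p,r=pose(); print(s['clock'],p,s['ft_force'],s['opening'])
b=p-.033*r[:,2]; F=np.array([.1805,.9836,0]); v=b-[.579,-.133,.075]; print('bar by tcp',b,'r',np.hypot(v@F,v[2]),'theta',np.radians(133.6)-np.arctan2(v[2],v@F))
for n in ('side','scene'):
    f,d=robot.grab_frame(n); P=cloud(n,d); q=P-[.579,-.133,.075]; a=q@F; l=q@[.9836,-.1805,0]
    k=(d>0)&(abs(abs(l)-.115)<.012)&(a<-.02)&(a>-.125)&(abs(q[...,2]+a)<.05)&(q[...,2]>.02)&(q[...,2]<.128); m=P[k]
    vx,vy,x0,y0=cv2.fitLine(np.c_[a[k],q[...,2][k]].astype(np.float32),cv2.DIST_HUBER,0,.005,.01).ravel(); off=(a[k]+q[...,2][k])/2**.5
    print(n,'door plane',k.sum(),'lean',np.degrees(np.arctan2(abs(vy),abs(vx))),'offset',np.median(off))
E
python3 door.py
```

```text
34.175 [ 0.55238561 -0.28164802  0.21595751] [-0.95066653 -7.52108361  1.33042539] 0.1451441855201428
bar by tcp [ 0.55026714 -0.29281227  0.2469393 ] r 0.23649443555954444 theta 0.004158212496015334
side door plane 232 lean 45.270283 offset 0.011614264988792655
scene door plane 415 lean 45.23227 offset 0.00964453367995568
```

Call:
play_rows:
  increments:
    - [1, [-0.0003, -0.0015, -0.0015], [0, 0, 0]]
    - [1, [-0.0006, -0.003, -0.003], [0, 0, 0]]
    - [1, [-0.0008, -0.0045, -0.0045], [0, 0, 0]]
    - [1, [-0.0008, -0.0045, -0.0045], [0, 0, 0]]

```text
clock: 34.78
position: [0.5524, -0.2824, 0.215]
ee_rot: [0.019, 0.087, 0.98, 0.176]
ft_force: [-2.2, 17.8, 34.3]
opening: 0.142
```

```bash
python3 door.py
```

```text
34.775 [ 0.55242723 -0.28244629  0.2150219 ] [-2.15409717 17.78319462 34.34269054] 0.1415811383448295
bar by tcp [ 0.55018413 -0.29374712  0.24594535] r 0.2364173561379186 theta -0.0016022301465277167
side door plane 236 lean 44.942284 offset 0.011113241477734005
scene door plane 424 lean 45.030323 offset 0.00912367515853215
```

The door is against its hard stop at about 38 N. I'll unload, open and back off along the tool axis.

Call:
play_rows:
  increments:
    - [1, [0.0006, 0.0035, 0.0035], [0, 0, 0]]
    - [0.5, [0.0006, 0.0035, 0.0035], [0, 0, 0]]
    - [0.5, [0.0006, 0.0035, 0.0035], [0, 0, 0]]
    - [0.5, [0.0006, 0.0035, 0.0035], [0, 0, 0]]
    - [0.5, [-0.002, -0.01, 0.04], [0, 0, 0]]
    - [0.5, [-0.005, -0.027, 0.09], [0, 0, 0]]
    - [0.5, [-0.01, -0.03, 0.14], [0, 0, 0]]
    - [0.5, [-0.05, 0.02, 0.17], [-1, 0.18, 0]]

```text
clock: 35.88
position: [0.5175, -0.2854, 0.3704]
ee_rot: [0.008, 0.09, 0.991, 0.101]
ft_force: [1.1, 0.3, 0.3]
opening: 0.5
```

Call:
play_rows:
  increments:
    - [0.5, [-0.02, 0.05, 0.01], [-0.9, 0.16, 0]]
    - [0.5, [-0.04, 0.1, 0.01], [-0.9, 0.16, 0]]
    - [0.5, [-0.06, 0.15, 0.01], [-0.9, 0.16, 0]]
    - [0.5, [-0.08, 0.2, 0.01], [-0.9, 0.16, 0]]
    - [0.5, [-0.08, 0.2, 0.01], [-0.9, 0.16, 0]]

```text
clock: 36.5
position: [0.4311, -0.0752, 0.3848]
ee_rot: [0.003, 0.087, 0.996, 0.022]
ft_force: [0.8, -1.3, 1.3]
opening: 0.499
```

```bash
python3 door.py; python3 - <<'E'
from h import *
f,d=robot.grab_frame('scene'); cv2.imwrite('pics/scene11.png',f); f2=cv2.imread('pics/scene0.png')
P=cloud('scene',d);X,Y,Z=P[...,0],P[...,1],P[...,2]
q=P[(d>0)&(f.max(2)<70)&(Z>.225)&(Z<.275)&(X>.4)&(X<.7)&(Y<-.2)&(Y>-.36)]; print('bar',len(q),np.median(q,0),q[:,2].max())
f,d=robot.grab_frame('side'); g=cv2.imread('pics/side11.png') ; cv2.imwrite('pics/side11.png',f); P=cloud('side',d);X,Y,Z=P[...,0],P[...,1],P[...,2]
q=P[(d>0)&(f.max(2)<70)&(Z>.225)&(Z<.275)&(X>.4)&(X<.7)&(Y<-.2)&(Y>-.36)]; print('bar',len(q),np.median(q,0),np.percentile(q[:,2],[5,50,95]))
E
```

```text
36.5 [ 0.4311025  -0.07515842  0.38484626] [ 0.83808396 -1.26207614  1.27716334] 0.4992733762229391
bar by tcp [ 0.43079498 -0.07659988  0.41781333] r 0.34401461837547026 theta 0.8445577744191495
side door plane 439 lean 44.99461 offset 0.011082915161833393
scene door plane 515 lean 45.09044 offset 0.009259181477228437
bar 12 [ 0.501501   -0.28880841  0.25030299] 0.25250260394569735
bar 480 [ 0.54394023 -0.2940049   0.25063602] [0.24572469 0.25063602 0.25327296][ WARN:0@4.061] global loadsave.cpp:275 findDecoder imread_('pics/side11.png'): can't open/read file: check file path/integrity
```

View pics/scene11.png

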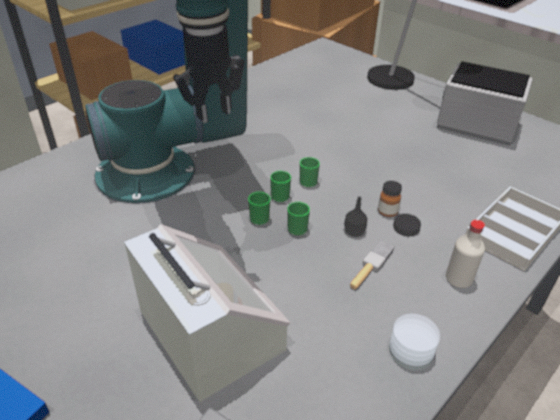

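The scene view shows the door shut with its bar at (175,262), as it was at the start. The bystanders and green cups are in their original places, and the arm is clear. Handing in.

```bash
python3 -c "
from workcell import robot
print(robot.finish_job())"
```

```text
the job is handed in; nothing more can be done
None
```

The job is done and was handed in at about 36.5 s of the 72 s allowed. I opened the door past its catch and let it right down. I lowered the middle cup into the large one and the small cup into the middle one, then raised the door and pushed it home.

**Last checks**
- **Cups:** with the door still down, the rims stood at about 62, 84 and 105 mm, the heights expected for a fully nested stack. Their final position behind the shut door was not measured.
- **Door:** after release, two cameras measured it leaning back about 45.0°, with the bar at its starting place. It met its stop at about 38 N as I pushed it home.
- **Bystanders:** the jar, blower, brush, lens cap and green cups look unmoved in the last picture; I did not measure them.

**What failed or disagreed**
- **First two grasps:** both grasps of the bar missed, closing just above it. The door stayed shut and nothing was moved.
- **Fingertip position:** all three cameras put the fingertips 30 mm or more short of where the interface text says they are. I corrected for that from then on, and every later grasp held.
- **Camera spread:** the cameras differed from one another by up to about 4 mm in position. This did not affect the nesting.

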